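Fetch the toothpicks from behind the sauces

ROBOT

A 6-joint arm with a two-finger parallel gripper is mounted at the origin on a cart in front of the work surface, level with it; the furniture and walls round the work are solid. World frame = base frame: x ahead of the robot, y to its left, z up, the work surface at z = 0. Lengths are in m, angles in rad, forces in N, time in s.
With the tool pointing down it reaches from about 0.35 to 0.875 m from the base axis. Payload 15.5 kg.
Tool frame: the origin (TCP) lies between the finger pads; the fingertips stand 17 mm ahead of it and the grasp point (between the pads) lies 2 mm behind it; z points along the fingers, y is the line along which they close (so a half turn about z gives the same grasp; the last joint's range is limited). The gripper opens to 85 mm and grips with 20 to 120 N. Pads are 22 mm wide; open, the fingers measure 114 mm over their backs; the gripper's body (76 mm by 85 mm) begins 54 mm behind the grasp point. The pads swing forward as they close: fully open they stand 13 mm farther back than shut.
Start: joints at [1.058, 0.494, 1.345, -0, 1.302, -0.096], TCP at [0.253, 0.571, 0.248] pointing down, gripper open.
Joint ranges: [-2.91, 2.91], [-0.82, 2.16], [0.22, 2.67], [-1.22, 4.37], [0.12, 2.79], [-3.08, 3.08]. Speed limits (rad/s): [1.89, 1.89, 2.57, 3.01, 3.01, 3.01].

INTERFACE

Orientations are given as a unit quaternion [w, x, y, z].
In Python, from station import sensors, cams, arm gives the robot as it stands.
- The arm moves only by the tool step_arm, never from a script. Its argument "plan" is a list of rows, each a list of 2 entries, a list of its own where there are three numbers: the shift along the tool's x, y, z normalised to -1 to 1, where 1 is 0.025 m, then the turn about the tool's z normalised to -1 to 1, where 1 is 6 degrees. A call has 1 to 5 rows; each row shifts and turns the commanded pose from where the row before left it, along the tool's axes as they then stand; what a row does not reach is not made up. A row lasts 1/12 s, in which the tool goes at most 41.7 mm and 7.16 degrees, less where a joint would pass 70% of its speed; a pose out of reach is approached as far as the arm can. A call with a number of a shift or a turn outside -1 to 1 is refused whole. A call with a gripper value outside its range is refused whole. "gripper" is the finger opening in mm, from 0 to 85.4, set as the call begins (left out, the last holds). The fingers move at their own pace and stop on an object; "newtons" is the grip in N (left out, the last holds). Time passes only in rows, so rows that do not move let the fingers close. It gives the time, the measured TCP pose, the force, the opening and the grip force at its end, in the units of the state.
- sensors.read_state(): the state, without advancing time (a new reading comes with each control period).
- cams.read_camera(name): name is "side" or "top"; returns a dict with "pixels" (480x640x3 uint8, blue, green, red), "depth" (480x640 float32, m along the optical axis (not along the pixel's ray), 0 where there is no reading), "fx", "fy", "cx", "cy" (pixels), "position" and "attitude" of the camera in the world. Camera axes: x right, y down, z forward; pixel columns grow to the right and rows downward; lengths in m; the calibration is good to about 2 mm. A picture is of the moment at which its call begins.
- arm.finish_job(): hands the job in; it is judged then, once.
The state is a dict: "time": time; "joints": joint angles; "dq": joint speeds; "tau": joint torques, N m; "tcp_pos": TCP position; "orientation": TCP orientation; "wrist_force": force on the tool from outside, world axes, zero at the start; "ft_torque": the same for the moment, N m; "finger_gap": opening from 0.0 (shut) to 1.0 (fully open); "grasp_force": force on a finger pad.
Only numpy, scipy, OpenCV 4.12 (cv2) and the standard library are available. Lean on these libraries where they do the work, as an engineer would, in place of code of your own. Each camera call takes 0.05 s, during which the arm holds its last target. There are 200 camera calls.

TASK

A customer wants toothpicks, but the glass of toothpicks stands at the back of the condiment caddy, hemmed in by the carafe, the shaker and the small bottle: first stand all three upright in the steel side tray, then lift out the toothpicks and stand them in the middle of the round coaster on the customer's serving board. After that put the carafe, the shaker and the bottle back upright, each into the very well of the caddy it came from. Do not tip the toothpicks over, and leave the pack of napkins on the serving board where it lies.

Things in the scene. Friction and masses are not known exactly. Their poses are not given: they have to be found in the camera images.
- caddy: fixed brown wood board 160 x 180 mm (x by y), top 22 mm above the counter, wire rail 46 mm high round its edge. Origin on the counter under its centre, z up, -x is the front (robot side). Round wells 3 mm deep, centre x, y and width in mm: carafe (-29, 0) 76; two alike (24, 54) and (24, -54) 49, one holds the shaker, the other the bottle (varies); toothpicks, at the back (41, 0) 53
- side_tray: empty shallow steel tray, fixed to the counter, outside 160 x 190 mm (its x by its y), rim 12 mm high, walls and floor 3 mm thick, a small wire grip at either end (y). Origin: on the counter under its centre; z up. Any spot in it will do for a thing that is cleared away
- coaster (a point): round cork-faced steel coaster 78 mm across on the customer's pale wooden serving board (160 x 190 mm, 10 mm thick, fixed). The point is the centre of the coaster's top, 13 mm above the counter; axes are those of the board: the board's centre lies 48 mm from the coaster along -y
- carafe_mid (a point): glass carafe with a round blue lid, about 430 g, 141 mm tall. Body 68 mm across up to 115 mm, lid 50 mm across from 116 to 141 mm above its base (lid fixed; lift the carafe by it). Point: on its axis, 70 mm above its base; z up along the axis
- shaker_mid (a point): glass spice shaker with a pierced steel cap, about 160 g, 87 mm tall, 41 mm across up to 64 mm and 39 mm across above. Point: on its axis, 43 mm above its base; z up along the axis
- bottle_mid (a point): small slim dark brown bottle with a gold cap, 42 g, 78 mm tall, 25 mm across up to 64 mm, cap 17 mm across above. Point: on its axis, 39 mm above its base; z up along the axis
- toothpicks_mid (a point): open clear glass full of upright toothpicks, 130 g. Glass 46 mm across and 56 mm tall, the toothpicks reach 72 mm. Point: on its axis, 28 mm above its base; z up along the axis
- napkins_mid (a point): yellow and white pack of paper napkins lying loose on the serving board beside the coaster, 67 x 116 mm (its x by its y), 48 mm high with a tuft of paper to 71 mm. Point: its centre, 24 mm above its base. Not to be moved

How it is judged:
By the outcome, as a careful person would: the job done as asked, in the order asked, and still so for the second after the job is handed in, with the robot touching nothing.
It also fails if it takes over 147 s, if anything falls off the work surface, if the arm or the gripper's body presses on something with over 40 N, if the wrist force passes 120 N, or if a joint passes its speed limit or range.

## Working session

There is one attempt and no reset: what is moved stays moved. The work goes in short steps, Python scripts to look and compute and a tool call to move; the robot and the scene stay as the last step left them, time stands still between calls to the robot, and variables do not carry over. Pictures are saved under pics/ and viewed, at most 14 in all, crops included, and the job is handed in when it is done.

Besides the shell and the picture viewer there is one more tool, called after "Call:" as name([rows], argument=value, ...), one row to a line, values as JSON. step_arm: Moves the arm, as the interface text tells. Its arguments: {"type":"object","properties":{"plan":{"type":"array"},"gripper":{"type":"number"},"newtons":{"type":"number"}},"required":["plan"]}

```bash
mkdir -p pics; ls; cat > h.py <<'E'
import numpy as np, cv2
from station import sensors, cams, arm
from scipy.spatial.transform import Rotation as R
def rot(q): return R.from_quat([q[1],q[2],q[3],q[0]]).as_matrix()
def cam(n):
    c=cams.read_camera(n); c['R']=rot(c['attitude']); c['t']=np.array(c['position']); return c
def ray(c,u,v): return c['R']@np.array([(u-c['cx'])/c['fx'],(v-c['cy'])/c['fy'],1.])
def plane(c,u,v,z):
    d=ray(c,u,v); return c['t']+d*(z-c['t'][2])/d[2]
def cloud(c):
    v,u=np.mgrid[:480,:640]; d=c['depth']
    p=np.stack([(u-c['cx'])/c['fx']*d,(v-c['cy'])/c['fy']*d,d],-1)
    P=p@c['R'].T+c['t']; P[d==0]=np.nan; return P
E
python3 - <<'E'
from h import *
s=sensors.read_state(); print(s)
for n in ('top','side'):
    c=cam(n); cv2.imwrite(f'pics/{n}0.png',c['pixels']); print(n,c['t'],c['R'].round(3).tolist(),c['fx'],c['cx'],c['cy'])
    np.savez(f'{n}0.npz',**{k:c[k] for k in c})
E
```

```text
pics
{'time': 0.0, 'joints': array([ 1.05849584e+00,  4.94174665e-01,  1.34616141e+00, -1.96815563e-05,
        1.30249763e+00, -9.55231767e-02]), 'dq': array([ 4.43671408e-04,  5.31232528e-04, -8.59197765e-04,  6.75435661e-05,
        6.41190024e-04,  2.32001543e-04]), 'tau': array([ 2.24135169e-03, -8.82181549e+01, -3.83874893e+01,  7.09972642e-05,
        9.82066209e-03,  7.41777831e-05]), 'tcp_pos': array([0.25285086, 0.57118101, 0.24769528]), 'orientation': array([-1.76643019e-04,  2.06881086e-01,  9.78365898e-01, -5.94927683e-04]), 'wrist_force': array([0.03565893, 0.0586345 , 0.83975694]), 'ft_torque': array([-0.03495126, -0.03604368,  0.02248908]), 'grasp_force': 0.0, 'finger_gap': 1.0016781757207804}
top [0.4434094  0.01009705 0.97478923] [[0.009, -0.997, 0.072], [-1.0, -0.01, -0.015], [0.016, -0.072, -0.997]] 477.24594246798665 329.35185752231433 240.6162236796322
side [0.70271693 0.87192212 0.74894915] [[-0.977, 0.12, -0.176], [0.213, 0.576, -0.789], [0.007, -0.808, -0.589]] 557.3185707349168 322.4429401735615 236.90604626923943
```

View pics/top0.png

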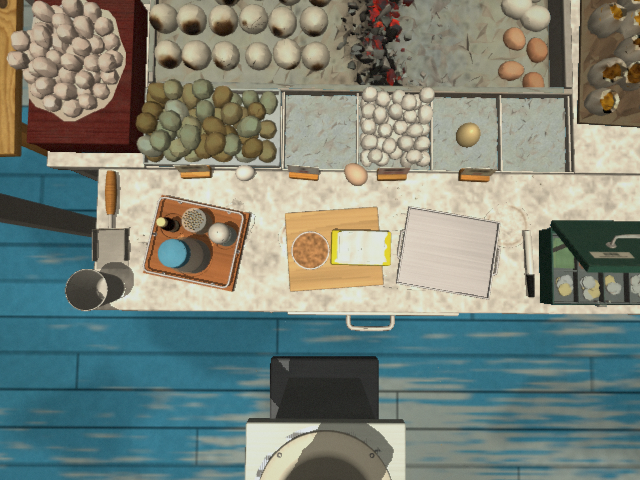

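View pics/side0.png

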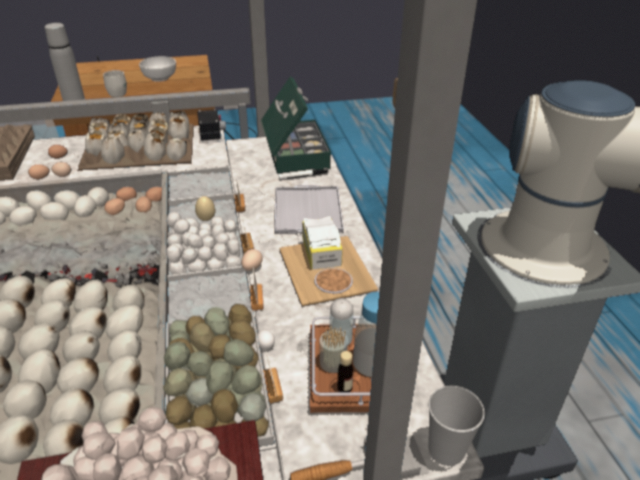

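The top view shows the caddy at about (197,243): blue lid (173,253), bottle cap (163,222), toothpicks (193,218) and shaker (220,233). The coaster is at (311,250), the napkins at (361,247) and the tray at (448,252). The side view shows a post in the foreground.

```bash
cat > m.py <<'E'
from h import *
def load(n):
    c=dict(np.load(f'{n}0.npz')); return c
if __name__=='__main__':
    c=load('top'); P=cloud(c); im=c['pixels']; hsv=cv2.cvtColor(im,cv2.COLOR_BGR2HSV)
    def band(x0,x1,y0,y1,z0,z1): return (P[...,0]>x0)&(P[...,0]<x1)&(P[...,1]>y0)&(P[...,1]<y1)&(P[...,2]>z0)&(P[...,2]<z1)
    def rep(n,m,z=None):
        m=m.astype(np.uint8); k,l,st,ce=cv2.connectedComponentsWithStats(m)
        for i in range(1,k):
            if st[i,4]>12:
                q=P[l==i]; cs=cv2.findContours((l==i).astype(np.uint8),0,2)[0]; rr=cv2.minAreaRect(cs[0])
                (cu,cv_),rad=cv2.minEnclosingCircle(cs[0]); zz=z or np.nanmedian(q[:,2])
                W=np.array([plane(c,u,v,zz)[:2] for u,v in cv2.boxPoints(rr)])
                print(n,st[i,4],'zmed',zz.round(4) if z is None else z,'cent',plane(c,*ce[i],zz)[:2].round(4),'circ',plane(c,cu,cv_,zz)[:2].round(4),'rect',W.mean(0).round(4),'sides',np.linalg.norm(W[1]-W[0]).round(3),np.linalg.norm(W[2]-W[1]).round(3),'dir',np.degrees(np.arctan2(*(W[1]-W[0])[::-1])).round(2))
    H,S,V=cv2.split(hsv)
    rep('lid',(H>90)&(H<110)&(S>90)&band(.3,.6,.1,.5,.12,.2))
    rep('z>.08',band(.3,.6,.1,.5,.082,.13))
    rep('z.1',band(.3,.6,.1,.5,.1,.13))
    rep('caddyall',band(.3,.6,.1,.5,.012,.2))
    rep('caddybd',band(.3,.6,.12,.42,.014,.03))
    rep('board',band(.25,.6,-.15,.15,.006,.08))
    rep('napk',band(.25,.6,-.15,.15,.03,.06))
    rep('tray',band(.25,.6,-.4,-.12,.002,.03))
    rep('coaster',((H<15)&(S>110)&band(.25,.6,-.05,.15,.005,.03)))
    print('rail/high', np.nanpercentile(P[band(.3,.6,.1,.5,.03,.075)][:,2],[10,50,90]))
    for n in('top','side'):
        c2=load(n);Q=cloud(c2).reshape(-1,3);Q=Q[~np.isnan(Q[:,0])]
        # tall obstacles near work
        m=(Q[:,2]>.16)&(Q[:,0]>-.2)&(Q[:,0]<.9)&(abs(Q[:,1])<.95)
        h,xe,ye=np.histogram2d(Q[m][:,0],Q[m][:,1],bins=[np.arange(-.2,.95,.05),np.arange(-.95,1,.05)])
        print(n)
        for i,j in zip(*np.where(h>15)):
            k=m&(Q[:,0]>=xe[i])&(Q[:,0]<xe[i+1])&(Q[:,1]>=ye[j])&(Q[:,1]<ye[j+1]); print((xe[i].round(2),ye[j].round(2),Q[k][:,2].min().round(2),Q[k][:,2].max().round(2)),end=' ')
E
python3 m.py
```

```text
lid 706 zmed 0.1593 cent [0.4781 0.2628] circ [0.4791 0.2628] rect [0.4783 0.263 ] sides 0.047 0.053 dir -9.31
z>.08 325 zmed 0.1074 cent [0.5385 0.481 ] circ [0.5386 0.4858] rect [0.5382 0.4827] sides 0.041 0.037 dir -12.3
z>.08 92 zmed 0.096 cent [0.5387 0.306 ] circ [0.538  0.3062] rect [0.539  0.3065] sides 0.02 0.017 dir -89.39
z>.08 396 zmed 0.1022 cent [0.5188 0.1989] circ [0.5187 0.1986] rect [0.5183 0.1991] sides 0.04 0.04 dir -89.4
z>.08 477 zmed 0.1053 cent [0.4766 0.247 ] circ [0.4777 0.2592] rect [0.477  0.2526] sides 0.065 0.051 dir -7.61
z>.08 507 zmed 0.0939 cent [0.4131 0.4449] circ [0.4132 0.4371] rect [0.4133 0.4371] sides 0.082 0.074 dir -89.48
z.1 205 zmed 0.1151 cent [0.539  0.4816] circ [0.5394 0.4869] rect [0.5381 0.4825] sides 0.041 0.026 dir -15.51
z.1 261 zmed 0.1037 cent [0.5198 0.2014] circ [0.5195 0.2011] rect [0.52   0.2006] sides 0.033 0.033 dir 1.54
z.1 304 zmed 0.114 cent [0.4763 0.2479] circ [0.4782 0.2614] rect [0.4769 0.2537] sides 0.06 0.044 dir -7.61
z.1 13 zmed 0.101 cent [0.4493 0.4445] circ [0.4485 0.4442] rect [0.4496 0.4445] sides 0.02 0.00
[... 5143 characters left out ...]
.float64(-0.7), np.float64(0.16), np.float64(0.39)) (np.float64(0.55), np.float64(0.45), np.float64(0.16), np.float64(0.66)) (np.float64(0.55), np.float64(0.5), np.float64(0.16), np.float64(0.66)) (np.float64(0.75), np.float64(0.45), np.float64(0.16), np.float64(0.18)) (np.float64(0.75), np.float64(0.5), np.float64(0.16), np.float64(0.18)) (np.float64(0.8), np.float64(0.4), np.float64(0.16), np.float64(0.17)) (np.float64(0.8), np.float64(0.45), np.float64(0.16), np.float64(0.18)) (np.float64(0.8), np.float64(0.5), np.float64(0.17), np.float64(0.18)) (np.float64(0.85), np.float64(0.4), np.float64(0.16), np.float64(0.17)) (np.float64(0.85), np.float64(0.45), np.float64(0.16), np.float64(0.17))
```

```bash
python3 -c "
import cv2;a=cv2.imread('pics/top0.png')
cv2.imwrite('pics/crop0.png',cv2.resize(a[180:310,130:270],None,fx=4,fy=4,interpolation=cv2.INTER_CUBIC))"
```

```text
(no output)
```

View pics/crop0.png

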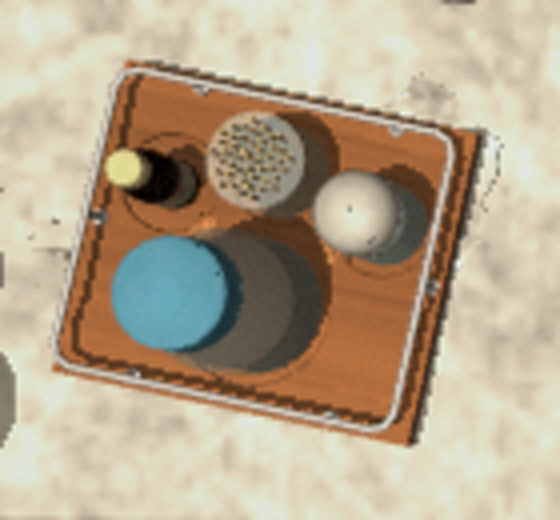

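The crop shows the lid, bottle, toothpicks and shaker inside the rail. Caddy yaw is about -9.8°, and the lid centre is at about (0.478, 0.263). I'll move above the carafe.

```bash
cat >> h.py <<'E'
def go(x,y,z,yaw=None,s=None):
    """units (25 mm) along tool x,y,z, turn units (6 deg) to bring closing axis (tool y) to world angle yaw deg (mod 180)"""
    s=s or sensors.read_state(); M=rot(s['orientation']); p=s['tcp_pos']
    d=M.T@(np.array([x,y,z])-p)/.025
    a=np.degrees(np.arctan2(M[1,1],M[0,1])); t=0
    if yaw is not None: t=-(((yaw-a)+90)%180-90)/6
    print('t',round(s['time'],2),'tcp',p.round(4),'tilt',np.degrees(np.arccos(-M[2,2])).round(2),'clos',a.round(1),'q6',s['joints'][5].round(2),'UNITS',d.round(2),'turn',round(t,2))
E
python3 - <<'E'
from h import *
go(.478,.263,.25); go(.478,.263,.25,-9.8)
E
```

```text
t 0.1 tcp [0.2529 0.5712 0.2478] tilt 0.06 clos 66.1 q6 -0.1 UNITS [-13.23  -7.63  -0.08] turn 0
t 0.1 tcp [0.2529 0.5712 0.2478] tilt 0.06 clos 66.1 q6 -0.1 UNITS [-13.23  -7.63  -0.08] turn 12.65
```

Call:
step_arm([
  [[-0.8, -0.45, 0], 0],
  [[-0.9, -0.5, 0], 0],
  [[-0.9, -0.5, 0], 0],
  [[-0.9, -0.5, 0], 0],
  [[-0.9, -0.5, 0], 0],
], gripper=70, newtons=40)

```text
time: 0.52
tcp_pos: [0.3292, 0.4698, 0.248]
orientation: [-0.0, 0.207, 0.978, -0.0]
wrist_force: [0.2, 1.0, -0.1]
finger_gap: 0.819
grasp_force: 0.0
```

Call:
step_arm([
  [[-0.9, -0.5, 0], 0],
  [[-0.9, -0.5, 0], 0],
  [[-0.9, -0.5, 0], 0],
  [[-0.9, -0.5, 0], 0],
  [[-0.9, -0.5, 0], 0],
])

```text
time: 0.93
tcp_pos: [0.4068, 0.3671, 0.2481]
orientation: [-0.0, 0.207, 0.978, -0.0]
wrist_force: [0.1, 0.3, 1.0]
finger_gap: 0.824
grasp_force: 0.0
```

Call:
step_arm([
  [[-0.9, -0.6, 0], 0],
  [[-0.9, -0.6, 0], 0],
  [[-0.9, -0.6, 0], 0],
  [[-0.9, -0.6, 0], 0],
  [[0, 0, 0], 0],
])

```text
time: 1.35
tcp_pos: [0.4664, 0.2737, 0.2481]
orientation: [0.0, 0.208, 0.978, -0.001]
wrist_force: [0.1, -0.4, -0.7]
finger_gap: 0.822
grasp_force: 0.0
```

```bash
python3 - <<'E'
from h import *
go(.478,.263,.155)
c=cam('side'); cv2.imwrite('pics/s1.png',c['pixels'])
E
```

```text
t 1.35 tcp [0.4664 0.2737 0.2481] tilt 0.07 clos 66.0 q6 -0.73 UNITS [-0.6  -0.2   3.72] turn 0
```

Call:
step_arm([
  [[-0.6, -0.2, 0], 0],
  [[0, 0, 0.8], 0],
  [[0, 0, 0.8], 0],
  [[0, 0, 0.8], 0],
  [[0, 0, 0.6], 0],
])

```text
time: 1.82
tcp_pos: [0.4751, 0.2668, 0.1717]
orientation: [-0.001, 0.207, 0.978, -0.0]
wrist_force: [0.0, 0.0, -0.6]
finger_gap: 0.82
grasp_force: 0.0
```

Call:
step_arm([
  [[0, 0, 0.3], 0],
  [[0, 0, 0.2], 0],
  [[0, 0, 0.1], 0],
  [[0, 0, 0.1], 0],
  [[0, 0, 0], 0],
])

```text
time: 2.23
tcp_pos: [0.4762, 0.2666, 0.156]
orientation: [0.0, 0.207, 0.978, 0.0]
wrist_force: [-0.4, 0.3, -0.4]
finger_gap: 0.819
grasp_force: 0.0
```

```bash
python3 - <<'E'
from h import *
go(.478,.263,.155)
c=cam('side'); cv2.imwrite('pics/s1.png',cv2.resize(c['pixels'][150:420,260:500],None,fx=2.2,fy=2.2))
c=cam('top'); cv2.imwrite('pics/t1.png',c['pixels'])
E
```

```text
t 2.23 tcp [0.4762 0.2666 0.156 ] tilt 0.03 clos 66.1 q6 -0.75 UNITS [-0.12 -0.1   0.04] turn 0
```

View pics/s1.png

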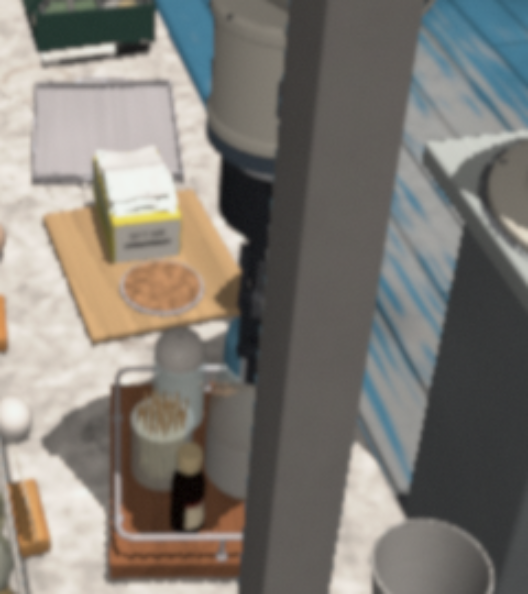

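The view shows the fingers straddling the blue lid, above the neighbours. I'll correct by 3 mm and close.

Call:
step_arm([
  [[-0.12, -0.1, 0], 0],
  [[0, 0, 0], 0],
  [[0, 0, 0], 0],
  [[0, 0, 0], 0],
  [[0, 0, 0], 0],
])

```text
time: 2.75
tcp_pos: [0.4778, 0.2628, 0.1558]
orientation: [0.0, 0.207, 0.978, 0.0]
wrist_force: [-0.0, -0.0, -0.1]
finger_gap: 0.819
grasp_force: 0.0
```

Call:
step_arm([
  [[0, 0, 0], 0],
  [[0, 0, 0], 0],
  [[0, 0, 0], 0],
  [[0, 0, 0], 0],
  [[0, 0, 0], 0],
], gripper=42, newtons=50)

```text
time: 3.17
tcp_pos: [0.478, 0.2629, 0.1563]
orientation: [0.0, 0.207, 0.978, 0.0]
wrist_force: [-1.9, -0.6, 8.2]
finger_gap: 0.556
grasp_force: 50.7
```

Call:
step_arm([
  [[0, 0, 0], 0],
  [[0, 0, 0], 0],
  [[0, 0, 0], 0],
  [[0, 0, 0], 0],
  [[0, 0, 0], 0],
])

```text
time: 3.58
tcp_pos: [0.478, 0.2629, 0.1563]
orientation: [0.0, 0.207, 0.978, 0.0]
wrist_force: [-1.2, -1.2, 8.9]
finger_gap: 0.556
grasp_force: 50.7
```

Call:
step_arm([
  [[0, 0, -0.3], 0],
  [[0, 0, -0.7], 0],
  [[0, 0, -1], 0],
  [[0, 0, -1], 0],
  [[0, 0, -1], 0],
])

```text
time: 4.0
tcp_pos: [0.4772, 0.2626, 0.2569]
orientation: [-0.001, 0.207, 0.978, -0.0]
wrist_force: [1.0, 0.1, -4.6]
finger_gap: 0.556
grasp_force: 53.4
```

```bash
python3 - <<'E'
from h import *
go(.449,-.2925,.25)
E
```

```text
t 4.0 tcp [0.4772 0.2626 0.2569] tilt 0.07 clos 66.1 q6 -0.76 UNITS [ -7.96 -20.76   0.29] turn 0
```

Call:
step_arm([
  [[-0.1, -0.3, 0], 0],
  [[-0.2, -0.6, 0], 0],
  [[-0.3, -0.75, 0], 0],
  [[-0.3, -0.75, 0], 0],
  [[-0.3, -0.75, 0], 0],
])

```text
time: 4.42
tcp_pos: [0.4725, 0.1775, 0.255]
orientation: [-0.001, 0.207, 0.978, -0.0]
wrist_force: [0.5, -0.2, -4.6]
finger_gap: 0.556
grasp_force: 53.4
```

Call:
step_arm([
  [[-0.3, -0.75, 0], 0],
  [[-0.3, -0.75, 0], 0],
  [[-0.3, -0.75, 0], 0],
  [[-0.3, -0.75, 0], 0],
  [[-0.3, -0.75, 0], 0],
])

```text
time: 4.83
tcp_pos: [0.4688, 0.0766, 0.2551]
orientation: [-0.001, 0.207, 0.978, -0.0]
wrist_force: [0.3, 0.9, -5.0]
finger_gap: 0.556
grasp_force: 53.4
```

Call:
step_arm([
  [[-0.3, -0.75, 0], 0],
  [[-0.3, -0.75, 0], 0],
  [[-0.3, -0.75, 0], 0],
  [[-0.3, -0.75, 0], 0],
  [[-0.3, -0.75, 0], 0],
])

```text
time: 5.25
tcp_pos: [0.4651, -0.0242, 0.2551]
orientation: [-0.001, 0.207, 0.978, -0.0]
wrist_force: [1.1, 0.8, -4.2]
finger_gap: 0.552
grasp_force: 53.4
```

Call:
step_arm([
  [[-0.3, -0.75, 0], 0],
  [[-0.3, -0.75, 0], 0],
  [[-0.3, -0.75, 0], 0],
  [[-0.3, -0.75, 0], 0],
  [[-0.3, -0.75, 0], 0],
])

```text
time: 5.67
tcp_pos: [0.4615, -0.125, 0.2551]
orientation: [-0.001, 0.207, 0.978, 0.0]
wrist_force: [0.9, 0.1, -4.6]
finger_gap: 0.553
grasp_force: 53.4
```

Call:
step_arm([
  [[-0.3, -0.75, 0], 0],
  [[-0.3, -0.75, 0], 0],
  [[-0.3, -0.75, 0], 0],
  [[-0.3, -0.75, 0], 0],
  [[-0.3, -0.75, 0], 0],
])

```text
time: 6.08
tcp_pos: [0.4578, -0.2258, 0.255]
orientation: [-0.001, 0.207, 0.978, 0.0]
wrist_force: [0.1, -0.3, -4.7]
finger_gap: 0.553
grasp_force: 53.4
```

Call:
step_arm([
  [[-0.3, -0.75, 0], 0],
  [[-0.3, -0.75, 0], 0],
  [[-0.15, -0.4, 0], 0],
  [[0, -0.2, 0], 0],
  [[0, 0, 0], 0],
])

```text
time: 6.5
tcp_pos: [0.4538, -0.2808, 0.2552]
orientation: [-0.001, 0.207, 0.978, 0.0]
wrist_force: [-0.8, -0.3, -4.4]
finger_gap: 0.556
grasp_force: 53.4
```

```bash
python3 - <<'E'
from h import *
go(.449,-.2925,.14)
c=cam('top'); cv2.imwrite('pics/t1.png',c['pixels'])
E
```

```text
t 6.5 tcp [ 0.4538 -0.2808  0.2552] tilt 0.07 clos 66.1 q6 -1.82 UNITS [-0.02 -0.51  4.61] turn 0
```

View pics/t1.png

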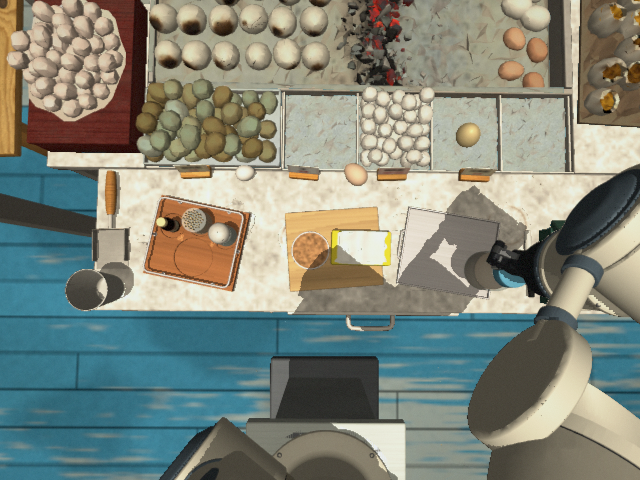

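The carafe hangs over the tray (lid about (510,275)), and the caddy's carafe well is empty. I'll lower it.

Call:
step_arm([
  [[0, -0.4, 0.5], 0],
  [[0, -0.1, 0.8], 0],
  [[0, 0, 0.8], 0],
  [[0, 0, 0.8], 0],
  [[0, 0, 0.7], 0],
])

```text
time: 6.97
tcp_pos: [0.4493, -0.2906, 0.1647]
orientation: [-0.0, 0.207, 0.978, 0.0]
wrist_force: [-1.2, 1.4, -4.6]
finger_gap: 0.554
grasp_force: 53.4
```

Call:
step_arm([
  [[0, 0, 0.4], 0],
  [[0, 0, 0.2], 0],
  [[0, 0, 0.1], 0],
  [[0, 0, 0.1], 0],
  [[0, 0, 0.1], 0],
])

```text
time: 7.38
tcp_pos: [0.45, -0.2921, 0.1439]
orientation: [0.001, 0.207, 0.978, -0.0]
wrist_force: [0.5, -0.5, -4.2]
finger_gap: 0.551
grasp_force: 53.4
```

Call:
step_arm([
  [[0, 0, 0.04], 0],
  [[0, 0, 0], 0],
])

```text
time: 7.55
tcp_pos: [0.4497, -0.2921, 0.1426]
orientation: [0.0, 0.207, 0.978, -0.0]
wrist_force: [0.6, -0.5, -5.0]
finger_gap: 0.552
grasp_force: 53.4
```

Call:
step_arm([
  [[0, 0, 0.04], 0],
  [[0, 0, 0.03], 0],
  [[0, 0, 0], 0],
])

```text
time: 7.8
tcp_pos: [0.4495, -0.292, 0.1406]
orientation: [0.0, 0.207, 0.978, -0.0]
wrist_force: [0.4, 0.4, -5.3]
finger_gap: 0.556
grasp_force: 53.4
```

Call:
step_arm([
  [[0, 0, 0.04], 0],
  [[0, 0, 0], 0],
])

```text
time: 7.97
tcp_pos: [0.45, -0.2923, 0.1403]
orientation: [0.001, 0.207, 0.978, -0.0]
wrist_force: [-1.4, 2.1, 8.2]
finger_gap: 0.554
grasp_force: 55.0
```

Call:
step_arm([
  [[0, 0, 0], 0],
  [[0, 0, 0], 0],
  [[0, 0, 0], 0],
  [[0, 0, 0], 0],
  [[0, 0, 0], 0],
], gripper=75)

```text
time: 8.38
tcp_pos: [0.4495, -0.292, 0.1395]
orientation: [-0.0, 0.207, 0.978, -0.0]
wrist_force: [0.4, 0.1, -0.5]
finger_gap: 0.881
grasp_force: 0.0
```

Call:
step_arm([
  [[0, 0, -0.3], 0],
  [[0, 0, -0.7], 0],
  [[0, 0, -1], 0],
  [[0, 0, -1], 0],
  [[0, 0, -1], 0],
])

```text
time: 8.8
tcp_pos: [0.4493, -0.2918, 0.2411]
orientation: [-0.0, 0.207, 0.978, 0.0]
wrist_force: [0.2, -0.3, -0.1]
finger_gap: 0.876
grasp_force: 0.0
```

Call:
step_arm([
  [[0.2, 0.8, -0.4], 0],
  [[0.2, 0.9, 0], 0],
  [[0.2, 0.9, 0], 0],
  [[0.2, 0.9, 0], 0],
  [[0.2, 0.9, 0], 0],
])

```text
time: 9.22
tcp_pos: [0.4712, -0.1803, 0.2502]
orientation: [0.0, 0.207, 0.978, -0.0]
wrist_force: [0.3, 1.7, -0.4]
finger_gap: 0.877
grasp_force: 0.0
```

Call:
step_arm([
  [[0.2, 0.9, 0], 0],
  [[0.2, 0.9, 0], 0],
  [[0.2, 0.9, 0], 0],
  [[0.2, 0.5, 0], 0],
  [[0, 0, 0], 0],
])

```text
time: 9.63
tcp_pos: [0.4852, -0.0978, 0.25]
orientation: [-0.0, 0.206, 0.979, 0.0]
wrist_force: [0.2, -0.8, 0.5]
finger_gap: 0.879
grasp_force: 0.0
```

Call:
step_arm([
  [[0, 0, 0], 0.9],
  [[0, 0, 0], 1],
  [[0, 0, 0], 1],
  [[0, 0, 0], 1],
  [[0, 0, 0], 1],
])

```text
time: 10.05
tcp_pos: [0.4852, -0.1008, 0.2499]
orientation: [0.0, 0.451, 0.893, -0.0]
wrist_force: [-0.2, 0.0, -0.2]
finger_gap: 0.877
grasp_force: 0.0
```

Call:
step_arm([
  [[0, 0, 0], 1],
  [[0, 0, 0], 1],
  [[0, 0, 0], 1],
  [[0, 0, 0], 1],
  [[0, 0, 0], 1],
])

```text
time: 10.47
tcp_pos: [0.4852, -0.1008, 0.2499]
orientation: [0.0, 0.667, 0.745, -0.0]
wrist_force: [0.4, -0.4, -0.1]
finger_gap: 0.875
grasp_force: 0.0
```

Call:
step_arm([
  [[0, 0, 0], 1],
  [[0, 0, 0], 1],
  [[0, 0, 0], 0.7],
  [[0, 0, 0], 0],
  [[0, 0, 0], 0],
])

```text
time: 10.88
tcp_pos: [0.4853, -0.1006, 0.2498]
orientation: [0.0, 0.762, 0.647, 0.0]
wrist_force: [0.5, -0.6, 0.1]
finger_gap: 0.876
grasp_force: 0.0
```

```bash
python3 - <<'E'
from h import *
go(.52,.2014,.2,-9.8)
c=cam('top'); np.savez('top1.npz',**c); cv2.imwrite('pics/c1.png',cv2.resize(c['pixels'][190:300,140:260],None,fx=6,fy=5.4,interpolation=cv2.INTER_CUBIC))
c2=cam('side'); np.savez('side1.npz',**c2); cv2.imwrite('pics/s2.png',c2['pixels'])
E
```

```text
t 10.88 tcp [ 0.4853 -0.1006  0.2498] tilt 0.02 clos -9.4 q6 -0.16 UNITS [12.14 -0.59  1.99] turn 0.07
```

View pics/c1.png

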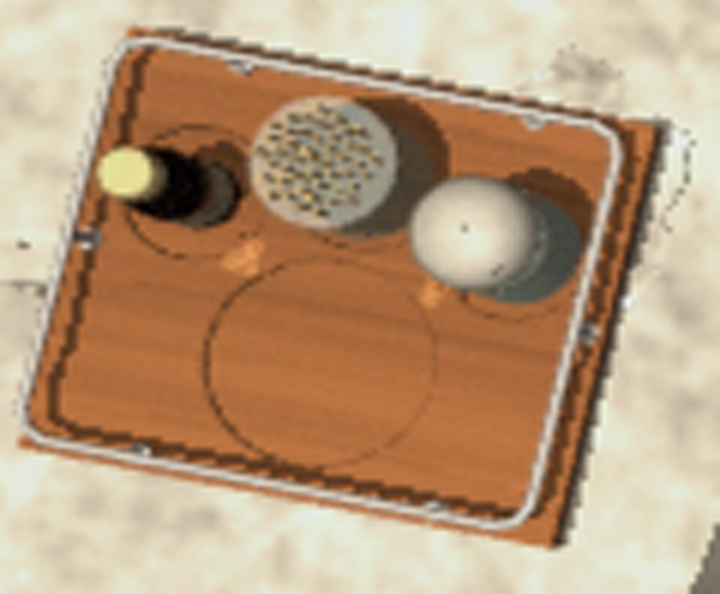

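View pics/s2.png

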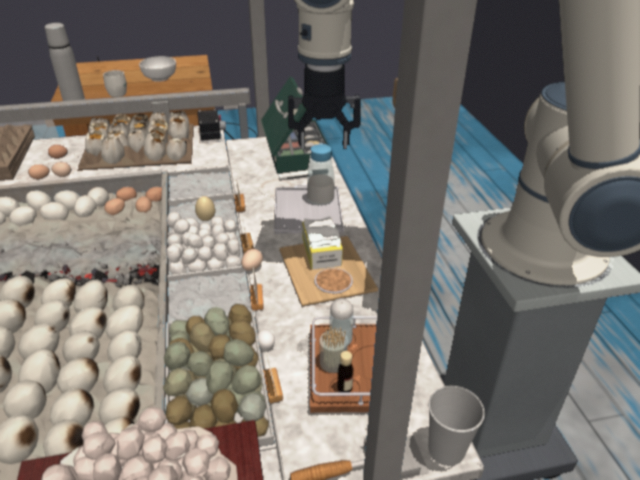

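The crop shows the bare carafe well centred at (193.3,257), the toothpick rim at (194,220), the shaker cap at (219.2,233), its apex at (217.3,232.2), and the bottle cap at (161.3,221.9). In the side view the carafe stands upright in the tray at (320,175).

```bash
python3 - <<'E'
from h import *
c=dict(np.load('top1.npz'))
for n,u,v,z in [('well',193.33,257.04,.022),('tooth',194,220,.075),('shk outline',219.17,233.15,.087),('shk apex',217.3,232.2,.106),('botcap',161.3,221.85,.097)]:
    print(n,plane(c,u,v,z).round(4))
d=dict(np.load('side1.npz')); P=cloud(d)
def pr(c,p):
    q=c['R'].T@(np.array(p)-c['t']); return (q[:2]/q[2]*c['fx']+[c['cx'],c['cy']]).round(1)
for n,p in [('shk',(.52,.2014,.106)),('bot',(.5387,.306,.097)),('tooth',(.548,.258,.075))]: print(n,pr(d,p))
m=(P[...,0]>.5)&(P[...,0]<.56)&(P[...,1]>.17)&(P[...,1]<.225)&(P[...,2]>.055)&(P[...,2]<.08)
print('shk side pts x',np.nanpercentile(P[m][:,0],[2,50,98]),'y',np.nanpercentile(P[m][:,1],[2,50,98]))
m=(P[...,0]>.5)&(P[...,0]<.57)&(P[...,1]>.28)&(P[...,1]<.33)&(P[...,2]>.05)&(P[...,2]<.08)
print('bot side pts x',np.nanpercentile(P[m][:,0],[2,50,98]),'y',np.nanpercentile(P[m][:,1],[2,50,98]))
E
```

```text
well [0.4767 0.2661 0.022 ]
tooth [0.5447 0.2526 0.075 ]
shk outline [0.5193 0.202  0.087 ]
shk apex [0.5194 0.2014 0.106 ]
botcap [0.5382 0.3065 0.097 ]
shk [340.9 302.8]
bot [345.2 354.3]
tooth [332.  342.6]
shk side pts x [0.5020518  0.52256841 0.53903208] y [0.20304189 0.2187219  0.22307559]
bot side pts x [0.52699032 0.54092159 0.55001276] y [0.3060782  0.3157828  0.32051033]
```

Call:
step_arm([
  [[0.8, 0, 0], 0],
  [[1, 0, 0.2], 0],
  [[1, 0, 0.2], 0],
  [[1, -0.1, 0.2], 0],
  [[1, -0.1, 0.2], 0],
], gripper=58, newtons=40)

```text
time: 11.4
tcp_pos: [0.5002, 0.0201, 0.2294]
orientation: [0.0, 0.763, 0.647, 0.0]
wrist_force: [0.7, 0.3, -0.8]
finger_gap: 0.683
grasp_force: 0.0
```

Call:
step_arm([
  [[1, -0.1, 0.2], 0],
  [[1, -0.1, 0.2], 0],
  [[1, -0.1, 0.2], 0],
  [[1, -0.1, 0.2], 0],
  [[1, 0, 0], 0],
])

```text
time: 11.82
tcp_pos: [0.5101, 0.1452, 0.2087]
orientation: [-0.0, 0.762, 0.647, -0.001]
wrist_force: [0.5, -0.3, 0.1]
finger_gap: 0.677
grasp_force: 0.0
```

Call:
step_arm([
  [[1, 0, 0], 0],
  [[0.9, 0, 0], 0.07],
  [[0.4, 0, 0], 0],
  [[0, 0, 0], 0],
  [[0, 0, 0], 0],
])

```text
time: 12.23
tcp_pos: [0.5202, 0.2005, 0.2094]
orientation: [0.0, 0.765, 0.644, -0.0]
wrist_force: [-0.8, -1.5, 0.2]
finger_gap: 0.68
grasp_force: 0.0
```

```bash
python3 - <<'E'
from h import *
go(.5195,.2015,.07,-9.8)
E
```

```text
t 12.23 tcp [0.5202 0.2005 0.2094] tilt 0.03 clos -9.8 q6 0.43 UNITS [ 0.04 -0.03  5.58] turn 0.0
```

Call:
step_arm([
  [[0.03, 0, 0.6], 0],
  [[0, 0, 1], 0],
  [[0, 0, 1], 0],
  [[0, 0, 1], 0],
  [[0, 0, 0.8], 0],
])

```text
time: 12.65
tcp_pos: [0.52, 0.1999, 0.0981]
orientation: [-0.0, 0.766, 0.643, -0.001]
wrist_force: [0.2, -0.4, -0.7]
finger_gap: 0.679
grasp_force: 0.0
```

Call:
step_arm([
  [[0, 0, 0.6], 0],
  [[0, 0, 0.4], 0],
  [[0, 0, 0.18], 0],
  [[0, 0, 0], 0],
  [[0, 0, 0], 0],
])

```text
time: 13.07
tcp_pos: [0.5209, 0.2012, 0.0706]
orientation: [0.0, 0.766, 0.643, 0.0]
wrist_force: [-0.3, 0.1, -0.1]
finger_gap: 0.677
grasp_force: 0.0
```

Call:
step_arm([
  [[0, 0, 0], 0],
  [[0, 0, 0], 0],
  [[0, 0, 0], 0],
  [[0, 0, 0], 0],
  [[0, 0, 0], 0],
], gripper=35)

```text
time: 13.48
tcp_pos: [0.521, 0.2017, 0.0711]
orientation: [0.0, 0.765, 0.644, 0.001]
wrist_force: [-1.6, -0.9, 5.2]
finger_gap: 0.47
grasp_force: 39.5
```

Call:
step_arm([
  [[0, 0, 0], 0],
  [[0, 0, 0], 0],
  [[0, 0, 0], 0],
  [[0, 0, 0], 0],
])

```text
time: 13.82
tcp_pos: [0.521, 0.2016, 0.0711]
orientation: [0.0, 0.765, 0.644, 0.001]
wrist_force: [-1.2, -1.8, 5.6]
finger_gap: 0.469
grasp_force: 39.5
```

```bash
python3 - <<'E'
from h import *
go(.5195,.2015,.07,-9.8)
E
```

```text
t 13.82 tcp [0.521  0.2016 0.0711] tilt 0.09 clos -9.9 q6 0.44 UNITS [-0.02 -0.06  0.04] turn -0.01
```

Call:
step_arm([
  [[0, 0, -0.4], 0],
  [[0, 0, -0.8], 0],
  [[0, 0, -1], 0],
  [[0, 0, -1], 0],
  [[0, 0, -1], 0],
])

```text
time: 14.23
tcp_pos: [0.5203, 0.2015, 0.1772]
orientation: [0.0, 0.765, 0.644, 0.0]
wrist_force: [0.5, 0.2, -1.6]
finger_gap: 0.468
grasp_force: 40.6
```

Call:
step_arm([
  [[-0.5, 0, -0.8], 0],
  [[-0.8, 0, -0.3], 0],
  [[-0.8, 0, 0], 0],
  [[-0.8, 0, 0], 0],
  [[-0.8, 0, 0], 0],
])

```text
time: 14.65
tcp_pos: [0.5044, 0.1097, 0.2039]
orientation: [0.0, 0.765, 0.644, 0.001]
wrist_force: [-0.5, -1.1, -1.3]
finger_gap: 0.469
grasp_force: 40.7
```

Call:
step_arm([
  [[-0.8, 0, 0], 0],
  [[-0.8, 0, 0], 0],
  [[-0.8, 0, 0], 0],
  [[-0.8, 0, 0], 0],
  [[-0.8, 0, 0], 0],
])

```text
time: 15.07
tcp_pos: [0.4871, 0.011, 0.2036]
orientation: [0.0, 0.765, 0.644, 0.0]
wrist_force: [-0.1, -0.1, -1.0]
finger_gap: 0.467
grasp_force: 40.7
```

Call:
step_arm([
  [[-0.8, 0, 0], 0],
  [[-0.8, 0, 0], 0],
  [[-0.8, 0, 0], 0],
  [[-0.8, 0, 0], 0],
  [[-0.8, 0, 0], 0],
])

```text
time: 15.48
tcp_pos: [0.47, -0.0875, 0.2036]
orientation: [0.0, 0.765, 0.644, 0.0]
wrist_force: [0.2, 0.5, -1.4]
finger_gap: 0.466
grasp_force: 40.7
```

```bash
python3 - <<'E'
from h import *
go(.5425,-.199,.055,-9.8)
E
```

```text
t 15.48 tcp [ 0.47   -0.0875  0.2036] tilt 0.06 clos -9.9 q6 -0.14 UNITS [-3.89  3.62  5.95] turn -0.01
```

Call:
step_arm([
  [[-0.7, 0.4, 0], 0],
  [[-0.7, 0.6, 0], 0],
  [[-0.7, 0.7, 0], 0],
  [[-0.7, 0.7, 0.3], 0],
  [[-0.6, 0.7, 0.5], 0],
])

```text
time: 15.9
tcp_pos: [0.5331, -0.1853, 0.1845]
orientation: [0.002, 0.766, 0.643, 0.001]
wrist_force: [-0.0, -0.0, -1.1]
finger_gap: 0.469
grasp_force: 40.7
```

Call:
step_arm([
  [[-0.3, 0.4, 0.7], 0],
  [[0, 0, 0.8], 0],
  [[0, 0, 0.8], 0],
  [[0, 0, 0.8], 0],
  [[0, 0, 0.8], 0],
])

```text
time: 16.32
tcp_pos: [0.5407, -0.1929, 0.0852]
orientation: [0.0, 0.765, 0.643, 0.0]
wrist_force: [0.2, 1.0, -1.2]
finger_gap: 0.469
grasp_force: 40.7
```

```bash
python3 - <<'E'
from h import *
go(.5425,-.199,.055,-9.8)
E
```

```text
t 16.32 tcp [ 0.5407 -0.1929  0.0852] tilt 0.06 clos -9.9 q6 -0.27 UNITS [-0.23  0.11  1.21] turn -0.02
```

Call:
step_arm([
  [[-0.2, 0.1, 0.4], 0],
  [[0, 0, 0.3], 0],
  [[0, 0, 0.2], 0],
  [[0, 0, 0.1], 0],
  [[0, 0, 0], 0],
])

```text
time: 16.73
tcp_pos: [0.5423, -0.1982, 0.0604]
orientation: [0.0, 0.765, 0.643, 0.0]
wrist_force: [-0.4, -0.2, -1.0]
finger_gap: 0.466
grasp_force: 40.7
```

Call:
step_arm([
  [[0, 0, 0.06], 0],
  [[0, 0, 0.04], 0],
  [[0, 0, 0], 0],
])

```text
time: 16.98
tcp_pos: [0.5423, -0.1982, 0.0579]
orientation: [0.0, 0.765, 0.643, 0.0]
wrist_force: [0.3, -0.9, -1.7]
finger_gap: 0.468
grasp_force: 40.7
```

Call:
step_arm([
  [[0, 0, 0.05], 0],
  [[0, 0, 0.04], 0],
  [[0, 0, 0], 0],
])

```text
time: 17.23
tcp_pos: [0.5422, -0.1981, 0.0552]
orientation: [0.0, 0.765, 0.643, 0.0]
wrist_force: [-0.2, 0.4, -1.5]
finger_gap: 0.469
grasp_force: 40.7
```

Call:
step_arm([
  [[0, 0, 0.04], 0],
  [[0, 0, 0], 0],
])

```text
time: 17.4
tcp_pos: [0.5422, -0.1982, 0.0551]
orientation: [0.0, 0.765, 0.643, 0.0]
wrist_force: [-4.7, 1.6, 14.8]
finger_gap: 0.466
grasp_force: 42.4
```

Call:
step_arm([
  [[0, 0, 0], 0],
  [[0, 0, 0], 0],
  [[0, 0, 0], 0],
  [[0, 0, 0], 0],
  [[0, 0, 0], 0],
], gripper=58)

```text
time: 17.82
tcp_pos: [0.5421, -0.1981, 0.0542]
orientation: [-0.0, 0.765, 0.643, -0.0]
wrist_force: [-0.1, 0.0, 0.2]
finger_gap: 0.677
grasp_force: 0.0
```

Call:
step_arm([
  [[0, 0, -0.5], 0],
  [[0, 0, -1], 0],
  [[0, 0, -1], 0],
  [[0, 0, -1], 0],
  [[0, 0, -1], 0],
])

```text
time: 18.23
tcp_pos: [0.5419, -0.198, 0.1678]
orientation: [-0.0, 0.765, 0.643, -0.0]
wrist_force: [0.5, 0.1, -0.0]
finger_gap: 0.683
grasp_force: 0.0
```

Call:
step_arm([
  [[0.8, -0.1, -1], 0],
  [[1, -0.2, -0.4], 0],
  [[1, -0.2, 0], 0],
  [[1, -0.2, 0], 0],
  [[1, -0.2, 0], 0],
])

```text
time: 18.65
tcp_pos: [0.5404, -0.075, 0.2021]
orientation: [0.0, 0.766, 0.643, 0.0]
wrist_force: [1.2, -0.8, 0.2]
finger_gap: 0.676
grasp_force: 0.0
```

Call:
step_arm([
  [[1, -0.2, 0], 0],
  [[1, -0.2, 0], 0],
  [[1, -0.2, 0], 0],
  [[1, -0.2, 0], 0],
  [[1, -0.2, 0], 0],
])

```text
time: 19.07
tcp_pos: [0.5372, 0.0526, 0.2018]
orientation: [-0.0, 0.765, 0.643, -0.0]
wrist_force: [0.9, -1.0, -0.8]
finger_gap: 0.682
grasp_force: 0.0
```

Call:
step_arm([
  [[1, -0.2, 0], 0],
  [[1, -0.2, 0], 0],
  [[1, -0.2, 0], 0],
  [[1, -0.2, 0], 0],
  [[1, -0.2, 0], 0],
])

```text
time: 19.48
tcp_pos: [0.5341, 0.1801, 0.2017]
orientation: [-0.0, 0.765, 0.643, -0.0]
wrist_force: [-0.0, -1.1, 0.8]
finger_gap: 0.678
grasp_force: 0.0
```

Call:
step_arm([
  [[1, -0.2, 0], 0],
  [[1, -0.2, 0], 0],
  [[1, -0.2, 0], 0],
  [[0.6, 0, 0], 0],
  [[0, 0, 0], 0],
])

```text
time: 19.9
tcp_pos: [0.5353, 0.2726, 0.2017]
orientation: [-0.0, 0.765, 0.644, 0.0]
wrist_force: [-0.4, 0.6, -0.2]
finger_gap: 0.683
grasp_force: 0.0
```

```bash
python3 - <<'E'
from h import *
go(.5385,.3068,.066,-9.8)
E
```

```text
t 19.9 tcp [0.5353 0.2726 0.2017] tilt 0.05 clos -9.8 q6 0.54 UNITS [ 1.36 -0.11  5.43] turn 0.0
```

Call:
step_arm([
  [[0.7, -0.05, 0], 0],
  [[0.6, -0.05, 0], 0],
  [[0, 0, 0.6], 0],
  [[0, 0, 1], 0],
  [[0, 0, 1], 0],
], gripper=45)

```text
time: 20.32
tcp_pos: [0.5388, 0.3028, 0.1366]
orientation: [0.0, 0.765, 0.644, 0.001]
wrist_force: [1.3, -0.3, -0.2]
finger_gap: 0.527
grasp_force: 0.0
```

```bash
python3 - <<'E'
from h import *
go(.5385,.3068,.066,-9.8)
E
```

```text
t 20.32 tcp [0.5388 0.3028 0.1366] tilt 0.11 clos -9.9 q6 0.59 UNITS [ 0.15 -0.05  2.82] turn -0.02
```

Call:
step_arm([
  [[0.08, -0.02, 1], 0],
  [[0, 0, 0.9], 0],
  [[0, 0, 0.6], 0],
  [[0, 0, 0.3], 0],
  [[0, 0, 0], 0],
])

```text
time: 20.73
tcp_pos: [0.5375, 0.304, 0.0652]
orientation: [-0.0, 0.766, 0.643, -0.001]
wrist_force: [-0.1, 0.6, -0.3]
finger_gap: 0.529
grasp_force: 0.0
```

Call:
step_arm([
  [[0, 0, 0], 0],
  [[0, 0, 0], 0],
  [[0, 0, 0], 0],
  [[0, 0, 0], 0],
  [[0, 0, 0], 0],
], gripper=18, newtons=25)

```text
time: 21.15
tcp_pos: [0.5385, 0.3048, 0.0677]
orientation: [0.0, 0.765, 0.643, 0.001]
wrist_force: [-0.2, 1.0, 7.6]
finger_gap: 0.287
grasp_force: 26.2
```

Call:
step_arm([
  [[0, 0, 0], 0],
  [[0, 0, 0], 0],
  [[0, 0, 0], 0],
  [[0, 0, 0], 0],
  [[0, 0, 0], 0],
])

```text
time: 21.57
tcp_pos: [0.5385, 0.3048, 0.0677]
orientation: [0.0, 0.765, 0.643, 0.001]
wrist_force: [-1.5, -1.2, 8.3]
finger_gap: 0.282
grasp_force: 26.2
```

```bash
python3 - <<'E'
from h import *
go(.5385,.3068,.066,-9.8)
E
```

```text
t 21.57 tcp [0.5385 0.3048 0.0677] tilt 0.09 clos -9.9 q6 0.59 UNITS [ 0.08 -0.01  0.07] turn -0.02
```

Call:
step_arm([
  [[0, 0, -0.4], 0],
  [[0, 0, -0.8], 0],
  [[0, 0, -1], 0],
  [[0, 0, -1], 0],
  [[0, 0, -1], 0],
])

```text
time: 21.98
tcp_pos: [0.5378, 0.3045, 0.1737]
orientation: [0.0, 0.765, 0.643, 0.0]
wrist_force: [0.5, 0.1, -0.4]
finger_gap: 0.282
grasp_force: 25.7
```

Call:
step_arm([
  [[-0.5, 0, -0.8], 0],
  [[-0.8, 0, -0.3], 0],
  [[-0.9, 0, 0], 0],
  [[-0.9, 0, 0], 0],
  [[-0.9, 0, 0], 0],
])

```text
time: 22.4
tcp_pos: [0.5205, 0.2052, 0.2004]
orientation: [0.0, 0.765, 0.644, 0.0]
wrist_force: [1.3, 0.7, -0.3]
finger_gap: 0.287
grasp_force: 25.7
```

Call:
step_arm([
  [[-0.9, 0, 0], 0],
  [[-0.9, 0, 0], 0],
  [[-0.9, 0, 0], 0],
  [[-0.9, 0, 0], 0],
  [[-0.9, 0, 0], 0],
])

```text
time: 22.82
tcp_pos: [0.5011, 0.0943, 0.2001]
orientation: [0.0, 0.765, 0.643, 0.0]
wrist_force: [0.6, -0.0, -1.1]
finger_gap: 0.284
grasp_force: 25.7
```

Call:
step_arm([
  [[-0.9, 0, 0], 0],
  [[-0.9, 0, 0], 0],
  [[-0.9, 0, 0], 0],
  [[-0.9, 0, 0], 0],
  [[-0.9, 0, 0], 0],
])

```text
time: 23.23
tcp_pos: [0.4818, -0.0166, 0.2001]
orientation: [0.0, 0.765, 0.643, 0.0]
wrist_force: [0.7, -0.3, -0.6]
finger_gap: 0.286
grasp_force: 25.7
```

Call:
step_arm([
  [[-0.9, 0, 0], 0],
  [[-0.9, 0.1, 0], 0],
  [[-0.9, 0.1, 0], 0],
  [[-0.9, 0.1, 0], 0],
  [[-0.9, 0, 0], 0],
])

```text
time: 23.65
tcp_pos: [0.4703, -0.1289, 0.2002]
orientation: [0.001, 0.766, 0.643, 0.0]
wrist_force: [0.6, -0.1, -0.8]
finger_gap: 0.284
grasp_force: 25.7
```

```bash
python3 - <<'E'
from h import *
go(.46,-.185,.0517,-9.8)
E
```

```text
t 23.65 tcp [ 0.4703 -0.1289  0.2002] tilt 0.07 clos -9.9 q6 -0.22 UNITS [-2.28 -0.03  5.94] turn -0.02
```

Call:
step_arm([
  [[-0.8, 0, 0], 0],
  [[-0.7, 0, 0], 0],
  [[-0.5, 0, 0.3], 0],
  [[-0.2, 0, 0.7], 0],
  [[0, 0, 1], 0],
])

```text
time: 24.07
tcp_pos: [0.4616, -0.1835, 0.1501]
orientation: [0.002, 0.766, 0.643, 0.001]
wrist_force: [1.1, -0.6, -0.5]
finger_gap: 0.283
grasp_force: 25.7
```

Call:
step_arm([
  [[0, 0, 1], 0],
  [[0, 0, 1], 0],
  [[0, 0, 0.8], 0],
  [[0, 0, 0.5], 0],
  [[0, 0, 0.3], 0],
])

```text
time: 24.48
tcp_pos: [0.4601, -0.1814, 0.0578]
orientation: [-0.001, 0.765, 0.643, -0.0]
wrist_force: [-0.7, 0.4, 0.5]
finger_gap: 0.284
grasp_force: 25.7
```

Call:
step_arm([
  [[0, 0, 0.1], 0],
  [[0, 0, 0], 0],
])

```text
time: 24.65
tcp_pos: [0.4607, -0.1818, 0.0567]
orientation: [-0.0, 0.765, 0.643, -0.0]
wrist_force: [0.2, -0.4, -0.6]
finger_gap: 0.285
grasp_force: 25.7
```

```bash
python3 - <<'E'
from h import *
go(.46,-.185,.0517,-9.8)
E
```

```text
t 24.65 tcp [ 0.4607 -0.1818  0.0567] tilt 0.02 clos -9.9 q6 -0.32 UNITS [-0.13 -0.    0.2 ] turn -0.02
```

Call:
step_arm([
  [[0, 0, 0.08], 0],
  [[0, 0, 0.06], 0],
  [[0, 0, 0], 0],
])

```text
time: 24.9
tcp_pos: [0.461, -0.182, 0.0537]
orientation: [0.0, 0.765, 0.643, 0.0]
wrist_force: [-0.2, 0.2, 0.1]
finger_gap: 0.284
grasp_force: 25.7
```

Call:
step_arm([
  [[0, 0, 0.04], 0],
  [[0, 0, 0], 0],
])

```text
time: 25.07
tcp_pos: [0.4608, -0.1819, 0.0525]
orientation: [0.0, 0.765, 0.643, 0.0]
wrist_force: [-0.5, 0.1, -1.8]
finger_gap: 0.284
grasp_force: 25.7
```

Call:
step_arm([
  [[0, 0, 0.03], 0],
  [[0, 0, 0], 0],
])

```text
time: 25.23
tcp_pos: [0.4608, -0.182, 0.0517]
orientation: [0.0, 0.765, 0.643, 0.0]
wrist_force: [-0.4, -0.3, 2.9]
finger_gap: 0.281
grasp_force: 26.1
```

Call:
step_arm([
  [[0, 0, 0], 0],
  [[0, 0, 0], 0],
  [[0, 0, 0], 0],
  [[0, 0, 0], 0],
  [[0, 0, 0], 0],
], gripper=50)

```text
time: 25.65
tcp_pos: [0.4607, -0.1819, 0.0515]
orientation: [-0.0, 0.765, 0.643, -0.0]
wrist_force: [0.5, -0.3, 0.2]
finger_gap: 0.582
grasp_force: 0.0
```

Call:
step_arm([
  [[0, 0, -0.5], 0],
  [[0, 0, -1], 0],
  [[0, 0, -1], 0],
  [[0, 0, -1], 0],
  [[0, 0, -1], 0],
])

```text
time: 26.07
tcp_pos: [0.4604, -0.1817, 0.1652]
orientation: [-0.0, 0.765, 0.643, -0.0]
wrist_force: [0.3, 0.3, -1.0]
finger_gap: 0.586
grasp_force: 0.0
```

Call:
step_arm([
  [[0.8, 0, -1], 0],
  [[1, 0, -0.5], 0],
  [[1, 0, 0], 0],
  [[1, 0, 0], 0],
  [[1, 0, 0], 0],
])

```text
time: 26.48
tcp_pos: [0.4814, -0.0626, 0.2019]
orientation: [0.0, 0.766, 0.643, 0.0]
wrist_force: [-0.4, -0.3, -0.0]
finger_gap: 0.582
grasp_force: 0.0
```

Call:
step_arm([
  [[1, 0.1, 0], 0],
  [[1, 0.1, 0], 0],
  [[1, 0.1, 0], 0],
  [[0.7, 0.1, 0], 0],
  [[0, 0, 0], -1],
], gripper=65)

```text
time: 26.9
tcp_pos: [0.5077, 0.0284, 0.2015]
orientation: [-0.0, 0.731, 0.682, 0.0]
wrist_force: [-0.8, -0.3, -0.5]
finger_gap: 0.759
grasp_force: 0.0
```

Call:
step_arm([
  [[0, 0, 0], -1],
  [[0, 0, 0], -1],
  [[0, 0, 0], -1],
  [[0, 0, 0], -1],
  [[0, 0, 0], -1],
])

```text
time: 27.32
tcp_pos: [0.507, 0.0258, 0.2015]
orientation: [-0.0, 0.527, 0.85, -0.0]
wrist_force: [-0.6, -0.8, 0.3]
finger_gap: 0.763
grasp_force: 0.0
```

Call:
step_arm([
  [[0, 0, 0], -1],
  [[0, 0, 0], -1],
  [[0, 0, 0], -1],
  [[0, 0, 0], -1],
  [[0, 0, 0], -1],
])

```text
time: 27.73
tcp_pos: [0.5069, 0.0257, 0.2014]
orientation: [-0.0, 0.289, 0.957, -0.0]
wrist_force: [-0.1, 0.0, -1.1]
finger_gap: 0.761
grasp_force: 0.0
```

Call:
step_arm([
  [[0, 0, 0], -1],
  [[0, 0, 0], -1],
  [[0, 0, 0], -1],
  [[0, 0, 0], -1],
  [[0, 0, 0], 0],
])

```text
time: 28.15
tcp_pos: [0.5069, 0.0258, 0.2015]
orientation: [-0.0, 0.084, 0.997, 0.0]
wrist_force: [0.0, 0.3, 0.7]
finger_gap: 0.758
grasp_force: 0.0
```

```bash
python3 - <<'E'
from h import *
go(.545,.253,.2,80.2)
c=cam('top'); np.savez('top2.npz',**c)
cv2.imwrite('pics/c2.png',np.hstack([cv2.resize(c['pixels'][190:300,140:260],None,fx=3.3,fy=5,interpolation=cv2.INTER_CUBIC),cv2.resize(c['pixels'][190:300,390:510],None,fx=3.3,fy=5,interpolation=cv2.INTER_CUBIC)]))
E
```

```text
t 28.15 tcp [0.5069 0.0258 0.2015] tilt 0.02 clos 80.4 q6 -1.47 UNITS [0.01 9.22 0.06] turn 0.04
```

View pics/c2.png

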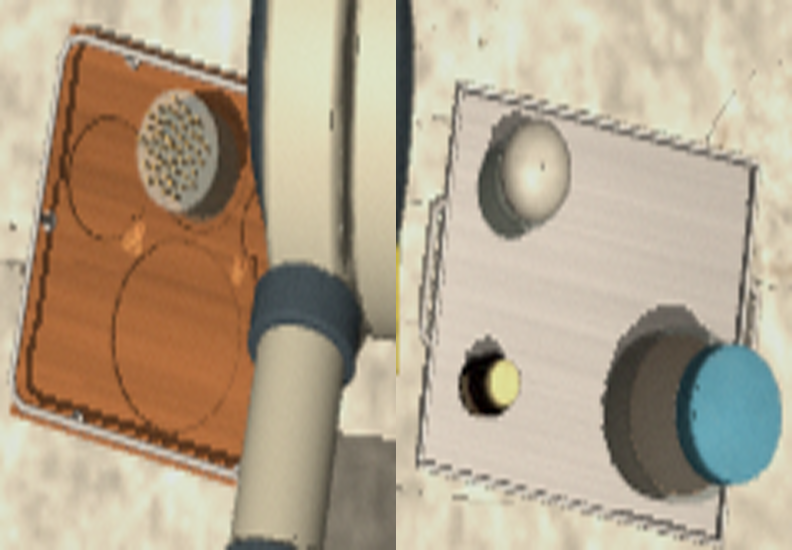

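All three stand upright inside the tray: shaker (535,170), bottle (500,382), carafe (700,415). The toothpicks are still at (178,151). Now I'll fetch them.

Call:
step_arm([
  [[0, 0.7, 0], 0],
  [[0, 1, 0], 0],
  [[0, 1, 0], 0],
  [[0, 1, 0], 0],
  [[0, 1, 0], 0],
])

```text
time: 28.62
tcp_pos: [0.5273, 0.1426, 0.2015]
orientation: [-0.0, 0.089, 0.996, -0.0]
wrist_force: [0.9, 0.1, 0.6]
finger_gap: 0.761
grasp_force: 0.0
```

Call:
step_arm([
  [[0, 1, 0], 0],
  [[0, 1, 0], 0],
  [[0, 1, 0], 0],
  [[0, 0.9, 0], 0],
  [[0, 0.6, 0], 0],
])

```text
time: 29.03
tcp_pos: [0.5467, 0.2543, 0.2014]
orientation: [0.0, 0.088, 0.996, 0.0]
wrist_force: [-0.9, -0.3, -0.5]
finger_gap: 0.762
grasp_force: 0.0
```

Call:
step_arm([
  [[0, 0, 0.6], 0],
  [[0, 0, 0.8], 0],
  [[0, 0, 0.8], 0],
  [[0, 0, 0.4], 0],
  [[0, 0, 0], 0],
])

```text
time: 29.45
tcp_pos: [0.5455, 0.2517, 0.1345]
orientation: [-0.002, 0.087, 0.996, -0.001]
wrist_force: [0.2, -0.7, -0.8]
finger_gap: 0.759
grasp_force: 0.0
```

```bash
python3 - <<'E'
from h import *
go(.545,.2526,.058,80.2)
E
```

```text
t 29.45 tcp [0.5455 0.2517 0.1345] tilt 0.22 clos 80.0 q6 -1.06 UNITS [0.02 0.04 3.06] turn -0.04
```

Call:
step_arm([
  [[0, 0.03, 0.6], 0],
  [[0, 0, 0.8], 0],
  [[0, 0, 0.7], 0],
  [[0, 0, 0.5], 0],
  [[0, 0, 0.3], 0],
])

```text
time: 29.87
tcp_pos: [0.5468, 0.2528, 0.0636]
orientation: [-0.0, 0.087, 0.996, -0.0]
wrist_force: [0.3, -0.5, 0.5]
finger_gap: 0.76
grasp_force: 0.0
```

Call:
step_arm([
  [[0, 0, 0.1], 0],
  [[0, 0, 0], 0],
  [[0, 0, 0], 0],
])

```text
time: 30.12
tcp_pos: [0.5473, 0.2532, 0.0625]
orientation: [0.001, 0.086, 0.996, 0.0]
wrist_force: [-0.0, -0.2, 0.3]
finger_gap: 0.764
grasp_force: 0.0
```

Call:
step_arm([
  [[0, 0, 0], 0],
  [[0, 0, 0], 0],
  [[0, 0, 0], 0],
  [[0, 0, 0], 0],
  [[0, 0, 0], 0],
], gripper=40, newtons=35)

```text
time: 30.53
tcp_pos: [0.5473, 0.2533, 0.0626]
orientation: [0.001, 0.086, 0.996, 0.0]
wrist_force: [-1.9, 0.2, 7.1]
finger_gap: 0.53
grasp_force: 35.0
```

Call:
step_arm([
  [[0, 0, 0], 0],
  [[0, 0, 0], 0],
  [[0, 0, 0], 0],
  [[0, 0, 0], 0],
])

```text
time: 30.87
tcp_pos: [0.5473, 0.2533, 0.0626]
orientation: [0.001, 0.086, 0.996, 0.0]
wrist_force: [-0.0, 0.3, 7.3]
finger_gap: 0.53
grasp_force: 35.0
```

Call:
step_arm([
  [[0, 0, -0.2], 0],
  [[0, 0, -0.5], 0],
  [[0, 0, -0.8], 0],
  [[0, 0, -0.8], 0],
  [[0, 0, -0.8], 0],
])

```text
time: 31.28
tcp_pos: [0.5466, 0.253, 0.1404]
orientation: [-0.0, 0.086, 0.996, -0.0]
wrist_force: [0.7, 1.0, -1.2]
finger_gap: 0.53
grasp_force: 36.1
```

Call:
step_arm([
  [[0, -0.2, -0.8], 0],
  [[0.05, -0.4, -0.5], 0],
  [[0.05, -0.6, -0.2], 0],
  [[0.05, -0.7, 0], 0],
  [[0.05, -0.7, 0], 0],
])

```text
time: 31.7
tcp_pos: [0.5298, 0.1883, 0.1765]
orientation: [-0.0, 0.086, 0.996, -0.0]
wrist_force: [0.3, -0.7, -1.1]
finger_gap: 0.53
grasp_force: 36.1
```

Call:
step_arm([
  [[0.05, -0.7, 0], 0],
  [[0.05, -0.7, 0], 0],
  [[0.05, -0.7, 0], 0],
  [[0.05, -0.7, 0], 0],
  [[0.05, -0.7, 0], 0],
])

```text
time: 32.12
tcp_pos: [0.5081, 0.1029, 0.1759]
orientation: [-0.001, 0.087, 0.996, -0.0]
wrist_force: [0.2, -0.6, -0.5]
finger_gap: 0.53
grasp_force: 36.1
```

Call:
step_arm([
  [[0.05, -0.7, 0], 0],
  [[0.05, -0.7, 0], 0],
  [[0.05, -0.7, 0], 0],
  [[0.05, -0.5, 0], 0.5],
  [[0, -0.3, 0], 0.8],
])

```text
time: 32.53
tcp_pos: [0.49, 0.0322, 0.176]
orientation: [-0.001, 0.155, 0.988, -0.0]
wrist_force: [-0.0, 0.5, -1.3]
finger_gap: 0.532
grasp_force: 36.1
```

Call:
step_arm([
  [[0, 0, 0], 1],
  [[0, 0, 0], 1],
  [[0, 0, 0], 1],
  [[0, 0, 0], 1],
  [[0, 0, 0], 1],
])

```text
time: 32.95
tcp_pos: [0.4905, 0.0334, 0.176]
orientation: [-0.001, 0.407, 0.913, -0.0]
wrist_force: [0.9, 0.1, -0.9]
finger_gap: 0.531
grasp_force: 36.1
```

Call:
step_arm([
  [[0, 0, 0], 1],
  [[0, 0, 0], 1],
  [[0, 0, 0], 1],
  [[0, 0, 0], 1],
  [[0, 0, 0], 1],
])

```text
time: 33.37
tcp_pos: [0.4905, 0.0334, 0.176]
orientation: [-0.001, 0.63, 0.777, -0.0]
wrist_force: [-0.4, 0.4, -0.8]
finger_gap: 0.532
grasp_force: 36.1
```

Call:
step_arm([
  [[0, 0, 0], 0.8],
  [[0, 0, 0], 0.4],
  [[0, 0, 0], 0],
  [[0, 0, 0], 0],
])

```text
time: 33.7
tcp_pos: [0.4908, 0.0337, 0.1762]
orientation: [-0.0, 0.674, 0.738, -0.0]
wrist_force: [-0.7, 1.5, -0.5]
finger_gap: 0.529
grasp_force: 36.1
```

```bash
python3 - <<'E'
from h import *
go(.4935,.0347,.058,4.7)
c=cam('side'); cv2.imwrite('pics/s3.png',cv2.resize(c['pixels'][130:330,220:400],None,fx=3,fy=3,interpolation=cv2.INTER_CUBIC)); np.savez('side3.npz',**c)
# coaster refine from first images
for n in('top','side'):
    c=dict(np.load(f'{n}0.npz')); P=cloud(c); h,s,v=cv2.split(cv2.cvtColor(c['pixels'],cv2.COLOR_BGR2HSV))
    m=((np.hypot(P[...,0]-.4935,P[...,1]-.035)<.05)&(h<15)&(s>100)&(v<205)).astype(np.uint8)
    m=cv2.morphologyEx(m,cv2.MORPH_CLOSE,np.ones((5,5)))
    cs=max(cv2.findContours(m,0,2)[0],key=cv2.contourArea); e=cv2.fitEllipse(cv2.convexHull(cs)); print(n,e,plane(c,*e[0],.013).round(4))
E
```

```text
t 33.7 tcp [0.4908 0.0337 0.1762] tilt 0.06 clos 5.2 q6 -0.14 UNITS [0.03 0.11 4.73] turn 0.08
top ((309.9143981933594, 249.8486328125), (34.41656494140625, 34.76250076293945), 33.86884689331055) [0.4937 0.0348 0.013 ]
side ((333.1821594238281, 279.3853759765625), (21.12284278869629, 32.69871139526367), 91.04496002197266) [0.4922 0.0336 0.013 ]
```

View pics/s3.png

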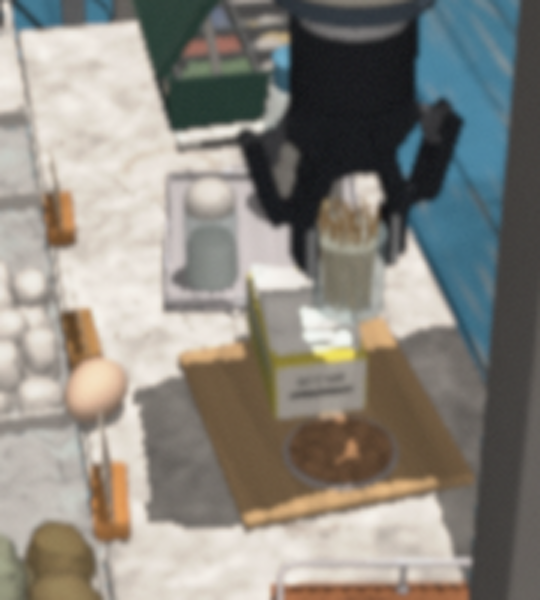

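The side view shows the toothpicks upright in the grip, with the coaster ring clear at crop (342,450). I'll lower them.

Call:
step_arm([
  [[-0.05, 0.09, 0.5], 0],
  [[0, 0, 0.8], 0],
  [[0, 0, 0.8], 0],
  [[0, 0, 0.8], 0],
  [[0, 0, 0.7], 0],
])

```text
time: 34.17
tcp_pos: [0.4936, 0.033, 0.0854]
orientation: [-0.0, 0.674, 0.738, -0.0]
wrist_force: [0.8, 0.2, -1.8]
finger_gap: 0.533
grasp_force: 36.1
```

Call:
step_arm([
  [[0, 0, 0.5], 0],
  [[0, 0, 0.2], 0],
  [[0, 0, 0.1], 0],
  [[0, 0, 0.1], 0],
  [[0, 0, 0], 0],
])

```text
time: 34.58
tcp_pos: [0.4942, 0.0332, 0.0643]
orientation: [0.0, 0.675, 0.738, 0.0]
wrist_force: [-0.2, 0.1, -0.9]
finger_gap: 0.533
grasp_force: 36.1
```

```bash
python3 - <<'E'
from h import *
go(.493,.0323,.0566,4.7)
E
```

```text
t 34.58 tcp [0.4942 0.0332 0.0643] tilt 0.03 clos 5.1 q6 -0.14 UNITS [-0.03 -0.05  0.31] turn 0.07
```

Call:
step_arm([
  [[-0.03, -0.04, 0.1], 0],
  [[0, 0, 0.08], 0],
  [[0, 0, 0.05], 0],
  [[0, 0, 0], 0],
  [[0, 0, 0], 0],
])

```text
time: 35.0
tcp_pos: [0.4931, 0.0324, 0.0583]
orientation: [0.0, 0.675, 0.738, 0.0]
wrist_force: [-0.7, -0.3, -1.5]
finger_gap: 0.53
grasp_force: 36.1
```

Call:
step_arm([
  [[0, 0, 0.04], 0],
  [[0, 0, 0], 0],
  [[0, 0, 0], 0],
])

```text
time: 35.25
tcp_pos: [0.4931, 0.0324, 0.0573]
orientation: [0.0, 0.675, 0.738, -0.0]
wrist_force: [-0.1, 0.4, -0.7]
finger_gap: 0.534
grasp_force: 36.1
```

Call:
step_arm([
  [[0, 0, 0.04], 0],
  [[0, 0, 0], 0],
  [[0, 0, 0], 0],
])

```text
time: 35.5
tcp_pos: [0.4933, 0.0324, 0.0566]
orientation: [0.0, 0.675, 0.738, 0.0]
wrist_force: [-0.3, 0.9, 8.2]
finger_gap: 0.531
grasp_force: 36.7
```

Call:
step_arm([
  [[0, 0, 0], 0],
  [[0, 0, 0], 0],
  [[0, 0, 0], 0],
  [[0, 0, 0], 0],
  [[0, 0, 0], 0],
], gripper=62)

```text
time: 35.92
tcp_pos: [0.4931, 0.0323, 0.0562]
orientation: [0.0, 0.675, 0.738, -0.0]
wrist_force: [-0.3, 1.2, 0.7]
finger_gap: 0.726
grasp_force: 0.0
```

Call:
step_arm([
  [[0, 0, -0.3], 0],
  [[0, 0, -0.8], 0],
  [[0, 0, -1], 0],
  [[0, 0, -1], 0],
  [[0, 0, -1], 0],
])

```text
time: 36.33
tcp_pos: [0.4928, 0.0324, 0.1604]
orientation: [-0.0, 0.675, 0.738, -0.0]
wrist_force: [1.0, 0.6, -0.3]
finger_gap: 0.723
grasp_force: 0.0
```

Call:
step_arm([
  [[0, 0, -1], 0],
  [[0, 0, -0.6], 0.8],
  [[0, 0, 0], 1],
  [[0, 0, 0], 0.7],
  [[-0.6, 0.3, 0], 0],
])

```text
time: 36.75
tcp_pos: [0.4972, 0.0177, 0.1997]
orientation: [-0.0, 0.767, 0.642, 0.0]
wrist_force: [-0.8, -0.0, -0.7]
finger_gap: 0.727
grasp_force: 0.0
```

Call:
step_arm([
  [[-0.9, 0.4, 0], 0],
  [[-0.9, 0.4, 0], 0],
  [[-0.9, 0.4, 0], 0],
  [[-0.9, 0.4, 0], 0],
  [[-0.9, 0.4, 0], 0],
])

```text
time: 37.17
tcp_pos: [0.5278, -0.1043, 0.1994]
orientation: [0.0, 0.765, 0.643, 0.0]
wrist_force: [0.7, 0.0, 0.4]
finger_gap: 0.725
grasp_force: 0.0
```

Call:
step_arm([
  [[-0.9, 0.4, 0], 0],
  [[-0.9, 0.4, 0], 0],
  [[-0.9, 0.3, 0], 0],
  [[-0.8, 0.1, 0], 0],
  [[0, 0, 0], 0],
])

```text
time: 37.58
tcp_pos: [0.5424, -0.1977, 0.1993]
orientation: [0.001, 0.766, 0.643, -0.0]
wrist_force: [-0.6, 0.1, -0.0]
finger_gap: 0.726
grasp_force: 0.0
```

```bash
python3 - <<'E'
from h import *
go(.5422,-.1982,.0551,-9.9)
c=cam('top'); np.savez('top4.npz',**c)
cv2.imwrite('pics/c4.png',cv2.resize(c['pixels'][195:305,270:400],None,fx=5,fy=5,interpolation=cv2.INTER_CUBIC))
E
```

```text
t 37.58 tcp [ 0.5424 -0.1977  0.1993] tilt 0.07 clos -10.0 q6 -0.28 UNITS [-0.02 -0.01  5.77] turn -0.02
```

View pics/c4.png

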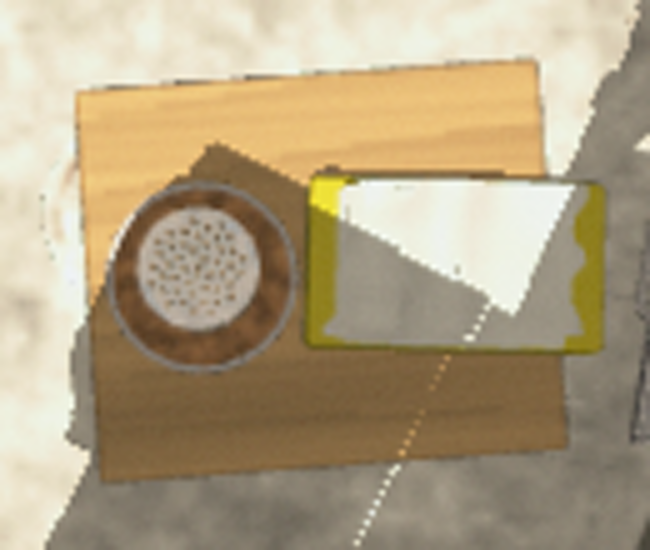

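The coaster ring is centred at crop (202,276) and the glass rim at (198,268), upright. I'll check the centring in metres.

```bash
python3 - <<'E'
from h import *
c=dict(np.load('top4.npz'))
print(plane(c,310.5,250.3,.013),plane(c,309.6,248.6,.069))
E
```

```text
[0.49277027 0.03363777 0.013     ] [0.49311247 0.03401352 0.069     ]
```

Call:
step_arm([
  [[0, 0, 0.6], 0],
  [[0, 0, 1], 0],
  [[0, 0, 1], 0],
  [[0, 0, 1], 0],
  [[0, 0, 0.9], 0],
])

```text
time: 38.05
tcp_pos: [0.542, -0.1933, 0.0855]
orientation: [-0.0, 0.765, 0.644, -0.0]
wrist_force: [0.1, 1.0, -0.3]
finger_gap: 0.727
grasp_force: 0.0
```

Call:
step_arm([
  [[0, 0, 0.6], 0],
  [[0, 0, 0.4], 0],
  [[0, 0, 0.23], 0],
  [[0, 0, 0], 0],
  [[0, 0, 0], 0],
])

```text
time: 38.47
tcp_pos: [0.5427, -0.1943, 0.0562]
orientation: [0.0, 0.765, 0.644, 0.0]
wrist_force: [0.7, 0.5, 0.2]
finger_gap: 0.728
grasp_force: 0.0
```

```bash
python3 - <<'E'
from h import *
go(.5422,-.1982,.0551,-9.9)
E
```

```text
t 38.47 tcp [ 0.5427 -0.1943  0.0562] tilt 0.04 clos -9.9 q6 -0.27 UNITS [-0.16  0.01  0.04] turn 0.0
```

Call:
step_arm([
  [[-0.15, 0.01, 0], 0],
  [[0, 0, 0], 0],
  [[0, 0, 0], 0],
])

```text
time: 38.72
tcp_pos: [0.5423, -0.1987, 0.0563]
orientation: [0.001, 0.766, 0.643, 0.0]
wrist_force: [0.2, 0.1, 0.1]
finger_gap: 0.723
grasp_force: 0.0
```

Call:
step_arm([
  [[0, 0, 0], 0],
  [[0, 0, 0], 0],
  [[0, 0, 0], 0],
  [[0, 0, 0], 0],
  [[0, 0, 0], 0],
], gripper=35, newtons=40)

```text
time: 39.13
tcp_pos: [0.5421, -0.1983, 0.056]
orientation: [0.0, 0.765, 0.643, 0.0]
wrist_force: [-1.4, -0.4, 6.7]
finger_gap: 0.462
grasp_force: 39.5
```

Call:
step_arm([
  [[0, 0, 0], 0],
  [[0, 0, 0], 0],
  [[0, 0, 0], 0],
  [[0, 0, 0], 0],
])

```text
time: 39.47
tcp_pos: [0.542, -0.1983, 0.056]
orientation: [0.0, 0.765, 0.643, 0.0]
wrist_force: [-1.1, 0.5, 7.2]
finger_gap: 0.468
grasp_force: 39.5
```

Call:
step_arm([
  [[0, 0, -0.4], 0],
  [[0, 0, -0.8], 0],
  [[0, 0, -1], 0],
  [[0, 0, -1], 0],
  [[0, 0, -1], 0],
])

```text
time: 39.88
tcp_pos: [0.5417, -0.198, 0.1622]
orientation: [-0.0, 0.765, 0.643, -0.0]
wrist_force: [0.4, -0.9, -0.9]
finger_gap: 0.466
grasp_force: 40.6
```

```bash
python3 - <<'E'
from h import *
go(.521,.2016,.2,-9.9)
E
```

```text
t 39.88 tcp [ 0.5417 -0.198   0.1622] tilt 0.02 clos -9.9 q6 -0.28 UNITS [15.6  -3.56 -1.51] turn -0.0
```

Call:
step_arm([
  [[0.5, -0.1, -0.9], 0],
  [[0.8, -0.2, -0.5], 0],
  [[0.8, -0.2, -0.1], 0],
  [[0.8, -0.2, 0], 0],
  [[0.8, -0.2, 0], 0],
])

```text
time: 40.3
tcp_pos: [0.5355, -0.1023, 0.1991]
orientation: [0.0, 0.766, 0.643, 0.0]
wrist_force: [0.2, -0.5, -1.6]
finger_gap: 0.466
grasp_force: 40.6
```

Call:
step_arm([
  [[0.8, -0.2, 0], 0],
  [[0.8, -0.2, 0], 0],
  [[0.8, -0.2, 0], 0],
  [[0.8, -0.2, 0], 0],
  [[0.8, -0.2, 0], 0],
])

```text
time: 40.72
tcp_pos: [0.5279, 0.0007, 0.1986]
orientation: [0.0, 0.766, 0.643, 0.0]
wrist_force: [-0.5, 0.7, -0.9]
finger_gap: 0.469
grasp_force: 40.6
```

Call:
step_arm([
  [[0.8, -0.2, 0], 0],
  [[0.8, -0.2, 0], 0],
  [[0.8, -0.2, 0], 0],
  [[0.8, -0.2, 0], 0],
  [[0.8, -0.2, 0], 0],
])

```text
time: 41.13
tcp_pos: [0.5204, 0.1034, 0.1986]
orientation: [0.0, 0.765, 0.643, 0.0]
wrist_force: [0.3, 0.9, -1.4]
finger_gap: 0.47
grasp_force: 40.6
```

Call:
step_arm([
  [[0.8, -0.2, 0], 0],
  [[0.8, -0.2, 0], 0],
  [[0.8, -0.2, 0], 0],
  [[0.7, -0.2, 0], 0],
  [[0.4, -0.1, 0], 0],
])

```text
time: 41.55
tcp_pos: [0.5132, 0.1942, 0.1986]
orientation: [-0.0, 0.765, 0.644, 0.0]
wrist_force: [-0.2, -0.4, -1.2]
finger_gap: 0.466
grasp_force: 40.6
```

Call:
step_arm([
  [[0, 0, 0], 0],
  [[0, 0, 0], 0],
])

```text
time: 41.72
tcp_pos: [0.5136, 0.1925, 0.1983]
orientation: [0.0, 0.765, 0.644, -0.0]
wrist_force: [0.6, -0.4, -2.0]
finger_gap: 0.469
grasp_force: 40.6
```

```bash
python3 - <<'E'
from h import *
go(.5205,.2025,.072,-9.9)
E
```

```text
t 41.72 tcp [0.5136 0.1925 0.1983] tilt 0.01 clos -9.8 q6 0.42 UNITS [0.44 0.2  5.05] turn 0.01
```

Call:
step_arm([
  [[0.42, 0.2, 0.3], 0],
  [[0, 0, 0.8], 0],
  [[0, 0, 0.9], 0],
  [[0, 0, 0.9], 0],
  [[0, 0, 0.9], 0],
])

```text
time: 42.13
tcp_pos: [0.5209, 0.2014, 0.1018]
orientation: [0.0, 0.766, 0.643, 0.0]
wrist_force: [0.1, 0.1, -1.2]
finger_gap: 0.468
grasp_force: 40.6
```

Call:
step_arm([
  [[0, 0, 0.5], 0],
  [[0, 0, 0.3], 0],
  [[0, 0, 0.1], 0],
  [[0, 0, 0], 0],
  [[0, 0, 0], 0],
])

```text
time: 42.55
tcp_pos: [0.521, 0.2019, 0.0811]
orientation: [0.0, 0.766, 0.643, 0.0]
wrist_force: [1.2, -0.6, -1.3]
finger_gap: 0.468
grasp_force: 40.6
```

```bash
python3 - <<'E'
from h import *
go(.5205,.2025,.072,-9.9)
E
```

```text
t 42.55 tcp [0.521  0.2019 0.0811] tilt 0.05 clos -9.9 q6 0.44 UNITS [ 0.02 -0.02  0.37] turn -0.0
```

Call:
step_arm([
  [[0.02, -0.02, 0.12], 0],
  [[0, 0, 0.1], 0],
  [[0, 0, 0.05], 0],
  [[0, 0, 0], 0],
  [[0, 0, 0], 0],
])

```text
time: 42.97
tcp_pos: [0.52, 0.2026, 0.0739]
orientation: [0.0, 0.765, 0.643, 0.0]
wrist_force: [-0.3, 0.1, -1.6]
finger_gap: 0.467
grasp_force: 40.6
```

Call:
step_arm([
  [[0, 0, 0.06], 0],
  [[0, 0, 0], 0],
  [[0, 0, 0], 0],
])

```text
time: 43.22
tcp_pos: [0.52, 0.2025, 0.0723]
orientation: [-0.0, 0.765, 0.643, -0.0]
wrist_force: [-0.9, 0.1, -1.0]
finger_gap: 0.468
grasp_force: 40.6
```

Call:
step_arm([
  [[0, 0, 0.05], 0],
  [[0, 0, 0], 0],
  [[0, 0, 0], 0],
])

```text
time: 43.47
tcp_pos: [0.5201, 0.2026, 0.072]
orientation: [0.0, 0.765, 0.643, 0.0]
wrist_force: [-5.9, -1.2, 18.2]
finger_gap: 0.47
grasp_force: 42.7
```

Call:
step_arm([
  [[0, 0, 0], 0],
  [[0, 0, 0], 0],
  [[0, 0, 0], 0],
  [[0, 0, 0], 0],
  [[0, 0, 0], 0],
], gripper=56)

```text
time: 43.88
tcp_pos: [0.52, 0.2025, 0.0709]
orientation: [-0.0, 0.765, 0.643, -0.0]
wrist_force: [-0.5, 0.7, -0.0]
finger_gap: 0.654
grasp_force: 0.0
```

Call:
step_arm([
  [[0, 0, -0.4], 0],
  [[0, 0, -0.8], 0],
  [[0, 0, -1], 0],
  [[0, 0, -1], 0],
  [[0, 0, -1], 0],
])

```text
time: 44.3
tcp_pos: [0.5198, 0.2025, 0.1778]
orientation: [-0.0, 0.765, 0.643, -0.0]
wrist_force: [1.2, 0.4, 0.3]
finger_gap: 0.657
grasp_force: 0.0
```

Call:
step_arm([
  [[-0.6, 0, -0.7], 0],
  [[-1, 0, 0], 0],
  [[-1, 0, 0], 0],
  [[-1, 0, 0], 0],
  [[-1, 0, 0], 0],
], gripper=45)

```text
time: 44.72
tcp_pos: [0.4999, 0.0883, 0.1944]
orientation: [0.0, 0.765, 0.644, 0.0]
wrist_force: [0.2, -0.2, 0.6]
finger_gap: 0.529
grasp_force: 0.0
```

Call:
step_arm([
  [[-1, 0, 0], 0],
  [[-1, 0, 0], 0],
  [[-1, 0, 0], 0],
  [[-1, 0, 0], 0],
  [[-1, 0, 0], 0],
])

```text
time: 45.13
tcp_pos: [0.4784, -0.035, 0.1943]
orientation: [0.0, 0.765, 0.643, 0.0]
wrist_force: [0.2, -0.5, 0.1]
finger_gap: 0.527
grasp_force: 0.0
```

Call:
step_arm([
  [[-1, 0.1, 0], 0],
  [[-1, 0.1, 0], 0],
  [[-1, 0.1, 0], 0],
  [[-1, 0, 0], 0],
  [[-1, 0, 0], 0],
])

```text
time: 45.55
tcp_pos: [0.4644, -0.1596, 0.1943]
orientation: [0.0, 0.765, 0.643, 0.0]
wrist_force: [0.5, 0.8, 0.5]
finger_gap: 0.525
grasp_force: 0.0
```

Call:
step_arm([
  [[-0.9, 0, 0], 0],
  [[0, 0, 0], 0],
  [[0, 0, 0], 0],
])

```text
time: 45.8
tcp_pos: [0.4606, -0.1814, 0.1941]
orientation: [0.0, 0.766, 0.643, 0.0]
wrist_force: [0.4, 0.4, 0.3]
finger_gap: 0.526
grasp_force: 0.0
```

```bash
python3 - <<'E'
from h import *
go(.4608,-.182,.0527,-9.9)
E
```

```text
t 45.8 tcp [ 0.4606 -0.1814  0.1941] tilt 0.03 clos -10.0 q6 -0.32 UNITS [-0.02  0.01  5.65] turn -0.02
```

Call:
step_arm([
  [[-0.05, 0, 0.6], 0],
  [[0, 0, 1], 0],
  [[0, 0, 1], 0],
  [[0, 0, 1], 0],
  [[0, 0, 0.9], 0],
])

```text
time: 46.22
tcp_pos: [0.4606, -0.1807, 0.0802]
orientation: [-0.0, 0.765, 0.644, 0.0]
wrist_force: [-0.2, 0.1, -0.1]
finger_gap: 0.525
grasp_force: 0.0
```

Call:
step_arm([
  [[0, 0, 0.6], 0],
  [[0, 0, 0.35], 0],
  [[0, 0, 0.15], 0],
  [[0, 0, 0], 0],
  [[0, 0, 0], 0],
])

```text
time: 46.63
tcp_pos: [0.461, -0.1816, 0.0542]
orientation: [0.0, 0.765, 0.644, 0.0]
wrist_force: [0.1, 0.1, -0.5]
finger_gap: 0.527
grasp_force: 0.0
```

```bash
python3 - <<'E'
from h import *
go(.4608,-.182,.0527,-9.9)
E
```

```text
t 46.63 tcp [ 0.461  -0.1816  0.0542] tilt 0.05 clos -9.9 q6 -0.32 UNITS [-0.02 -0.    0.06] turn 0.0
```

Call:
step_arm([
  [[0, 0, 0], 0],
  [[0, 0, 0], 0],
  [[0, 0, 0], 0],
  [[0, 0, 0], 0],
  [[0, 0, 0], 0],
], gripper=18, newtons=25)

```text
time: 47.05
tcp_pos: [0.461, -0.1819, 0.0544]
orientation: [0.001, 0.766, 0.643, 0.0]
wrist_force: [-0.7, 1.1, 8.3]
finger_gap: 0.282
grasp_force: 24.9
```

Call:
step_arm([
  [[0, 0, 0], 0],
  [[0, 0, 0], 0],
  [[0, 0, 0], 0],
  [[0, 0, 0], 0],
  [[0, 0, 0], 0],
])

```text
time: 47.47
tcp_pos: [0.461, -0.1819, 0.0544]
orientation: [0.001, 0.766, 0.643, 0.0]
wrist_force: [-0.9, 2.0, 8.3]
finger_gap: 0.284
grasp_force: 24.9
```

Call:
step_arm([
  [[0, 0, -0.4], 0],
  [[0, 0, -0.8], 0],
  [[0, 0, -1], 0],
  [[0, 0, -1], 0],
  [[0, 0, -1], 0],
])

```text
time: 47.88
tcp_pos: [0.4603, -0.1816, 0.1606]
orientation: [0.0, 0.766, 0.643, 0.0]
wrist_force: [0.8, -0.6, -0.0]
finger_gap: 0.287
grasp_force: 24.8
```

Call:
step_arm([
  [[0.5, 0, -0.8], 0],
  [[0.8, 0, -0.6], 0],
  [[0.9, 0, -0.2], 0],
  [[0.9, 0, 0], 0],
  [[0.9, 0, 0], 0],
])

```text
time: 48.3
tcp_pos: [0.4779, -0.0823, 0.2001]
orientation: [0.001, 0.766, 0.643, 0.001]
wrist_force: [0.5, -0.7, -0.4]
finger_gap: 0.283
grasp_force: 24.8
```

Call:
step_arm([
  [[0.9, 0, 0], 0],
  [[0.9, 0, 0], 0],
  [[0.9, 0, 0], 0],
  [[0.9, 0, 0], 0],
  [[0.9, 0, 0], 0],
])

```text
time: 48.72
tcp_pos: [0.497, 0.0287, 0.1996]
orientation: [0.0, 0.766, 0.643, 0.0]
wrist_force: [0.3, -1.0, -1.0]
finger_gap: 0.281
grasp_force: 24.8
```

Call:
step_arm([
  [[0.9, 0, 0], 0],
  [[0.9, 0, 0], 0],
  [[0.9, 0, 0], 0],
  [[0.9, 0, 0], 0],
  [[0.9, 0, 0], 0],
])

```text
time: 49.13
tcp_pos: [0.5163, 0.1396, 0.1996]
orientation: [0.0, 0.765, 0.643, 0.0]
wrist_force: [-0.1, -0.5, -0.2]
finger_gap: 0.283
grasp_force: 24.8
```

Call:
step_arm([
  [[0.9, 0, 0], 0],
  [[0.9, -0.1, 0], 0],
  [[0.9, -0.1, 0], 0],
  [[0.9, 0, 0], 0],
  [[0.9, 0, 0], 0],
])

```text
time: 49.55
tcp_pos: [0.5306, 0.2512, 0.1996]
orientation: [0.0, 0.765, 0.643, 0.0]
wrist_force: [0.6, -0.3, -0.1]
finger_gap: 0.28
grasp_force: 24.8
```

Call:
step_arm([
  [[0.9, -0.1, 0], 0],
  [[0.8, 0, 0], 0],
  [[0.4, 0, 0], 0],
  [[0, 0, 0], 0],
  [[0, 0, 0], 0],
])

```text
time: 49.97
tcp_pos: [0.5372, 0.302, 0.1989]
orientation: [0.0, 0.765, 0.644, -0.0]
wrist_force: [0.5, -0.8, 0.1]
finger_gap: 0.281
grasp_force: 24.8
```

```bash
python3 - <<'E'
from h import *
go(.538,.309,.07,-9.9)
E
```

```text
t 49.97 tcp [0.5372 0.302  0.1989] tilt 0.01 clos -9.9 q6 0.59 UNITS [ 0.28 -0.02  5.16] turn 0.01
```

Call:
step_arm([
  [[0.28, 0, 0.3], 0],
  [[0, 0, 0.8], 0],
  [[0, 0, 0.9], 0],
  [[0, 0, 0.9], 0],
  [[0, 0, 0.9], 0],
])

```text
time: 50.38
tcp_pos: [0.5385, 0.3084, 0.1024]
orientation: [0.0, 0.766, 0.643, -0.0]
wrist_force: [-1.2, 0.3, -1.1]
finger_gap: 0.285
grasp_force: 24.8
```

Call:
step_arm([
  [[0, 0, 0.5], 0],
  [[0, 0, 0.3], 0],
  [[0, 0, 0.2], 0],
  [[0, 0, 0], 0],
  [[0, 0, 0], 0],
])

```text
time: 50.8
tcp_pos: [0.539, 0.3091, 0.079]
orientation: [0.0, 0.766, 0.643, 0.0]
wrist_force: [-0.3, 0.8, 0.3]
finger_gap: 0.285
grasp_force: 24.8
```

```bash
python3 - <<'E'
from h import *
go(.538,.309,.07,-9.9)
E
```

```text
t 50.8 tcp [0.539  0.3091 0.079 ] tilt 0.04 clos -9.9 q6 0.6 UNITS [-0.01 -0.04  0.36] turn -0.0
```

Call:
step_arm([
  [[0, -0.04, 0.12], 0],
  [[0, 0, 0.08], 0],
  [[0, 0, 0.06], 0],
  [[0, 0, 0], 0],
  [[0, 0, 0], 0],
])

```text
time: 51.22
tcp_pos: [0.5377, 0.3094, 0.0721]
orientation: [0.0, 0.765, 0.643, 0.0]
wrist_force: [-0.9, 1.0, -0.5]
finger_gap: 0.28
grasp_force: 24.8
```

Call:
step_arm([
  [[0, 0, 0.05], 0],
  [[0, 0, 0], 0],
  [[0, 0, 0], 0],
])

```text
time: 51.47
tcp_pos: [0.5376, 0.3094, 0.0708]
orientation: [0.0, 0.765, 0.643, -0.0]
wrist_force: [-0.3, 0.2, -0.7]
finger_gap: 0.283
grasp_force: 24.8
```

Call:
step_arm([
  [[0, 0, 0.04], 0],
  [[0, 0, 0], 0],
  [[0, 0, 0], 0],
])

```text
time: 51.72
tcp_pos: [0.5378, 0.3095, 0.0704]
orientation: [0.0, 0.765, 0.643, 0.0]
wrist_force: [-3.2, -0.4, 9.4]
finger_gap: 0.283
grasp_force: 25.9
```

Call:
step_arm([
  [[0, 0, 0], 0],
  [[0, 0, 0], 0],
  [[0, 0, 0], 0],
  [[0, 0, 0], 0],
  [[0, 0, 0], 0],
], gripper=45)

```text
time: 52.13
tcp_pos: [0.5376, 0.3093, 0.0697]
orientation: [-0.0, 0.766, 0.643, -0.0]
wrist_force: [-0.2, 0.1, 0.0]
finger_gap: 0.527
grasp_force: 0.0
```

Call:
step_arm([
  [[0, 0, -0.4], 0],
  [[0, 0, -0.8], 0],
  [[0, 0, -1], 0],
  [[0, 0, -1], 0],
  [[0, 0, -1], 0],
])

```text
time: 52.55
tcp_pos: [0.5375, 0.3093, 0.1766]
orientation: [-0.0, 0.765, 0.643, 0.0]
wrist_force: [0.7, 0.3, 0.2]
finger_gap: 0.527
grasp_force: 0.0
```

Call:
step_arm([
  [[-0.6, 0, -1], 0],
  [[-1, 0, -0.6], 0],
  [[-1, 0, 0], 0],
  [[-1, 0, 0], 0],
  [[-1, 0, 0], 0],
], gripper=72)

```text
time: 52.97
tcp_pos: [0.5176, 0.1951, 0.2159]
orientation: [0.0, 0.765, 0.644, 0.001]
wrist_force: [0.2, -0.7, 0.5]
finger_gap: 0.843
grasp_force: 0.0
```

Call:
step_arm([
  [[-1, 0, 0], 0],
  [[-1, 0, 0], 0],
  [[-1, 0, 0], 0],
  [[-1, 0, 0], 0],
  [[-1, 0, 0], 0],
])

```text
time: 53.38
tcp_pos: [0.496, 0.0718, 0.2155]
orientation: [0.0, 0.765, 0.644, 0.0]
wrist_force: [1.0, -0.6, 0.3]
finger_gap: 0.842
grasp_force: 0.0
```

Call:
step_arm([
  [[-1, 0, 0], 0],
  [[-1, 0, 0], 0],
  [[-1, 0, 0], 0],
  [[-1, 0, 0], 0],
  [[-1, 0, 0], 0],
])

```text
time: 53.8
tcp_pos: [0.4745, -0.0514, 0.2155]
orientation: [0.0, 0.765, 0.643, 0.0]
wrist_force: [0.4, 0.5, -0.2]
finger_gap: 0.844
grasp_force: 0.0
```

Call:
step_arm([
  [[-1, 0.1, 0], 0],
  [[-1, 0.1, 0], 0],
  [[-1, 0.1, 0], 0],
  [[-1, 0.1, 0], 0],
  [[-1, 0.1, 0], 0],
])

```text
time: 54.22
tcp_pos: [0.4655, -0.1768, 0.2155]
orientation: [0.0, 0.765, 0.643, 0.0]
wrist_force: [0.4, 0.2, 0.3]
finger_gap: 0.838
grasp_force: 0.0
```

Call:
step_arm([
  [[-1, 0.1, 0], 0],
  [[-1, 0.1, 0], 0],
  [[-1, 0, 0], 0],
  [[-0.8, 0, 0], 0],
  [[0, 0, 0], 0],
])

```text
time: 54.63
tcp_pos: [0.454, -0.2732, 0.2155]
orientation: [0.001, 0.766, 0.643, -0.0]
wrist_force: [0.0, 0.1, 0.6]
finger_gap: 0.843
grasp_force: 0.0
```

```bash
python3 - <<'E'
from h import *
go(.45,-.2922,.1403,-9.9)
c=cam('top'); np.savez('top5.npz',**c)
cv2.imwrite('pics/c5.png',cv2.resize(c['pixels'][190:300,140:260],None,fx=5,fy=5,interpolation=cv2.INTER_CUBIC))
E
```

```text
t 54.63 tcp [ 0.454  -0.2732  0.2155] tilt 0.1 clos -10.0 q6 -0.48 UNITS [-0.77 -0.03  3.01] turn -0.02
```

View pics/c5.png

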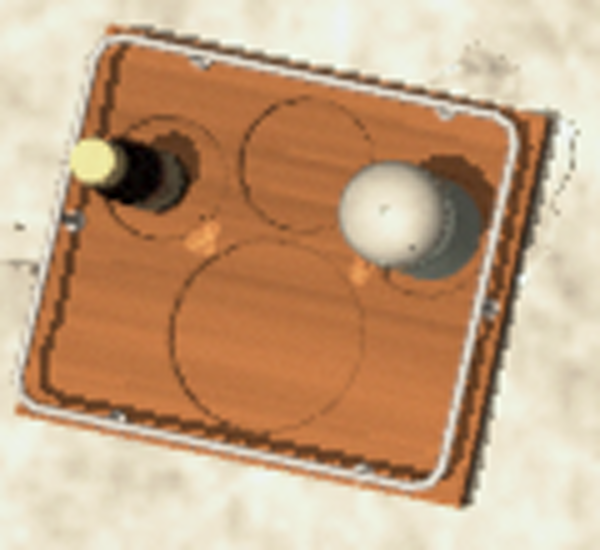

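Bottle and shaker both stand in their own wells, and the carafe well is centred at crop (267,335), matching the earlier fix. Now the carafe.

Call:
step_arm([
  [[-0.7, 0, 0], 0],
  [[-0.05, -0.03, 0.5], 0],
  [[0, 0, 0.8], 0],
  [[0, 0, 0.8], 0],
  [[0, 0, 0.5], 0],
])

```text
time: 55.1
tcp_pos: [0.45, -0.2871, 0.1488]
orientation: [-0.001, 0.765, 0.644, -0.0]
wrist_force: [-1.0, -0.4, -0.7]
finger_gap: 0.845
grasp_force: 0.0
```

Call:
step_arm([
  [[0, 0, 0.3], 0],
  [[0, 0, 0.1], 0],
  [[0, 0, 0], 0],
  [[0, 0, 0], 0],
])

```text
time: 55.43
tcp_pos: [0.4507, -0.2882, 0.1405]
orientation: [0.0, 0.765, 0.644, 0.0]
wrist_force: [1.0, 0.1, 0.3]
finger_gap: 0.844
grasp_force: 0.0
```

```bash
python3 - <<'E'
from h import *
go(.45,-.2922,.1403,-9.9)
E
```

```text
t 55.43 tcp [ 0.4507 -0.2882  0.1405] tilt 0.05 clos -9.9 q6 -0.51 UNITS [-0.16 -0.    0.01] turn 0.0
```

Call:
step_arm([
  [[-0.15, 0, 0], 0],
  [[0, 0, 0], 0],
  [[0, 0, 0], 0],
])

```text
time: 55.68
tcp_pos: [0.4499, -0.2924, 0.1403]
orientation: [0.001, 0.766, 0.643, 0.0]
wrist_force: [-1.0, -0.4, 0.6]
finger_gap: 0.843
grasp_force: 0.0
```

Call:
step_arm([
  [[0, 0, 0], 0],
  [[0, 0, 0], 0],
  [[0, 0, 0], 0],
  [[0, 0, 0], 0],
  [[0, 0, 0], 0],
], gripper=42, newtons=50)

```text
time: 56.1
tcp_pos: [0.4498, -0.2921, 0.1405]
orientation: [0.0, 0.765, 0.643, 0.0]
wrist_force: [-2.2, 0.8, 11.4]
finger_gap: 0.555
grasp_force: 50.0
```

Call:
step_arm([
  [[0, 0, 0], 0],
  [[0, 0, 0], 0],
  [[0, 0, 0], 0],
  [[0, 0, 0], 0],
  [[0, 0, 0], 0],
])

```text
time: 56.52
tcp_pos: [0.4498, -0.2921, 0.1405]
orientation: [0.0, 0.765, 0.643, 0.0]
wrist_force: [-2.8, 1.0, 12.7]
finger_gap: 0.556
grasp_force: 50.0
```

Call:
step_arm([
  [[0, 0, -0.3], 0],
  [[0, 0, -0.7], 0],
  [[0, 0, -1], 0],
  [[0, 0, -1], 0],
  [[0, 0, -1], 0],
])

```text
time: 56.93
tcp_pos: [0.4493, -0.2916, 0.2409]
orientation: [-0.001, 0.765, 0.643, -0.0]
wrist_force: [-0.0, 0.2, -5.1]
finger_gap: 0.552
grasp_force: 53.5
```

```bash
python3 - <<'E'
from h import *
go(.4773,.2648,.265,-9.9)
E
```

```text
t 56.93 tcp [ 0.4493 -0.2916  0.2409] tilt 0.06 clos -9.9 q6 -0.51 UNITS [22.12 -2.72 -0.95] turn -0.0
```

Call:
step_arm([
  [[0.3, 0, -0.6], 0],
  [[0.6, -0.1, -0.3], 0],
  [[0.75, -0.1, -0.1], 0],
  [[0.75, -0.1, 0], 0],
  [[0.75, -0.1, 0], 0],
])

```text
time: 57.35
tcp_pos: [0.4527, -0.2108, 0.2644]
orientation: [-0.001, 0.766, 0.643, -0.0]
wrist_force: [-0.2, 0.5, -4.8]
finger_gap: 0.55
grasp_force: 53.5
```

Call:
step_arm([
  [[0.75, -0.1, 0], 0],
  [[0.75, -0.1, 0], 0],
  [[0.75, -0.1, 0], 0],
  [[0.75, -0.1, 0], 0],
  [[0.75, -0.1, 0], 0],
])

```text
time: 57.77
tcp_pos: [0.4562, -0.1162, 0.2641]
orientation: [-0.001, 0.765, 0.644, -0.0]
wrist_force: [0.2, 0.6, -3.6]
finger_gap: 0.554
grasp_force: 53.5
```

Call:
step_arm([
  [[0.75, -0.1, 0], 0],
  [[0.75, -0.1, 0], 0],
  [[0.75, -0.1, 0], 0],
  [[0.75, -0.1, 0], 0],
  [[0.75, -0.1, 0], 0],
])

```text
time: 58.18
tcp_pos: [0.4598, -0.0219, 0.2641]
orientation: [-0.001, 0.765, 0.644, -0.001]
wrist_force: [0.4, -0.6, -5.5]
finger_gap: 0.548
grasp_force: 53.5
```

Call:
step_arm([
  [[0.75, -0.1, 0], 0],
  [[0.75, -0.1, 0], 0],
  [[0.75, -0.1, 0], 0],
  [[0.75, -0.1, 0], 0],
  [[0.75, -0.1, 0], 0],
])

```text
time: 58.6
tcp_pos: [0.4635, 0.0724, 0.2641]
orientation: [-0.001, 0.765, 0.644, -0.001]
wrist_force: [0.1, -0.5, -4.9]
finger_gap: 0.55
grasp_force: 53.5
```

Call:
step_arm([
  [[0.75, -0.1, 0], 0],
  [[0.75, -0.1, 0], 0],
  [[0.75, -0.1, 0], 0],
  [[0.75, -0.1, 0], 0],
  [[0.75, -0.1, 0], 0],
])

```text
time: 59.02
tcp_pos: [0.4671, 0.1667, 0.2641]
orientation: [-0.001, 0.765, 0.644, -0.001]
wrist_force: [0.2, -0.3, -4.6]
finger_gap: 0.553
grasp_force: 53.5
```

Call:
step_arm([
  [[0.75, -0.1, 0], 0],
  [[0.75, -0.1, 0], 0],
  [[0.75, -0.1, 0], 0],
  [[0.75, -0.1, 0], 0],
  [[0.5, 0, 0], 0],
])

```text
time: 59.43
tcp_pos: [0.4723, 0.255, 0.2641]
orientation: [-0.001, 0.765, 0.644, -0.001]
wrist_force: [0.4, 0.4, -4.6]
finger_gap: 0.552
grasp_force: 53.5
```

Call:
step_arm([
  [[0.2, 0, 0], 0],
  [[0, 0, 0], 0],
  [[0, 0, 0], 0],
])

```text
time: 59.68
tcp_pos: [0.4743, 0.2577, 0.2645]
orientation: [0.0, 0.765, 0.644, -0.0]
wrist_force: [0.0, -0.2, -4.2]
finger_gap: 0.551
grasp_force: 53.5
```

```bash
python3 - <<'E'
from h import *
go(.4773,.2648,.1565,-9.9)
E
```

```text
t 59.68 tcp [0.4743 0.2577 0.2645] tilt 0.06 clos -9.9 q6 0.56 UNITS [0.3  0.07 4.32] turn 0.0
```

Call:
step_arm([
  [[0.3, 0.07, 0.3], 0],
  [[0, 0, 0.7], 0],
  [[0, 0, 0.8], 0],
  [[0, 0, 0.8], 0],
  [[0, 0, 0.6], 0],
])

```text
time: 60.1
tcp_pos: [0.4773, 0.2646, 0.1829]
orientation: [-0.0, 0.766, 0.643, -0.001]
wrist_force: [0.5, 0.2, -5.7]
finger_gap: 0.556
grasp_force: 53.5
```

Call:
step_arm([
  [[0, 0, 0.4], 0],
  [[0, 0, 0.2], 0],
  [[0, 0, 0.1], 0],
  [[0, 0, 0], 0],
  [[0, 0, 0], 0],
])

```text
time: 60.52
tcp_pos: [0.4781, 0.2654, 0.1679]
orientation: [0.0, 0.766, 0.643, 0.0]
wrist_force: [0.2, 0.1, -4.8]
finger_gap: 0.554
grasp_force: 53.5
```

```bash
python3 - <<'E'
from h import *
go(.4773,.2648,.1565,-9.9)
E
```

```text
t 60.52 tcp [0.4781 0.2654 0.1679] tilt 0.06 clos -9.9 q6 0.57 UNITS [-0.03 -0.03  0.46] turn -0.0
```

Call:
step_arm([
  [[-0.02, -0.04, 0.15], 0],
  [[0, 0, 0.1], 0],
  [[0, 0, 0.08], 0],
  [[0, 0, 0], 0],
  [[0, 0, 0], 0],
])

```text
time: 60.93
tcp_pos: [0.4766, 0.265, 0.159]
orientation: [-0.0, 0.765, 0.643, -0.0]
wrist_force: [-0.7, -0.2, -4.6]
finger_gap: 0.551
grasp_force: 53.5
```

Call:
step_arm([
  [[0, 0, 0.06], 0],
  [[0, 0, 0], 0],
  [[0, 0, 0], 0],
])

```text
time: 61.18
tcp_pos: [0.4766, 0.2649, 0.1575]
orientation: [-0.0, 0.766, 0.643, -0.0]
wrist_force: [0.3, 0.6, -4.6]
finger_gap: 0.552
grasp_force: 53.5
```

Call:
step_arm([
  [[0, 0, 0.04], 0],
  [[0, 0, 0], 0],
  [[0, 0, 0], 0],
])

```text
time: 61.43
tcp_pos: [0.4767, 0.265, 0.1566]
orientation: [0.0, 0.765, 0.643, 0.0]
wrist_force: [-0.1, 0.6, -2.4]
finger_gap: 0.549
grasp_force: 53.7
```

Call:
step_arm([
  [[0, 0, 0.02], 0],
  [[0, 0, 0], 0],
  [[0, 0, 0], 0],
])

```text
time: 61.68
tcp_pos: [0.4769, 0.2651, 0.1566]
orientation: [0.0, 0.765, 0.643, 0.0]
wrist_force: [-0.3, -0.4, 5.1]
finger_gap: 0.553
grasp_force: 54.8
```

Call:
step_arm([
  [[0, 0, 0], 0],
  [[0, 0, 0], 0],
  [[0, 0, 0], 0],
  [[0, 0, 0], 0],
  [[0, 0, 0], 0],
], gripper=72)

```text
time: 62.1
tcp_pos: [0.4766, 0.2649, 0.156]
orientation: [0.0, 0.765, 0.643, 0.0]
wrist_force: [0.3, 0.1, -0.9]
finger_gap: 0.847
grasp_force: 0.0
```

Call:
step_arm([
  [[0, 0, -0.3], 0],
  [[0, 0, -0.7], 0],
  [[0, 0, -1], 0],
  [[0, 0, -1], 0],
  [[0, 0, -1], 0],
])

```text
time: 62.52
tcp_pos: [0.4764, 0.2649, 0.2577]
orientation: [-0.0, 0.765, 0.643, -0.0]
wrist_force: [-0.1, -0.2, -0.5]
finger_gap: 0.842
grasp_force: 0.0
```

Call:
step_arm([
  [[-0.8, 0, -0.3], 0],
  [[-1, 0, 0], 0],
  [[-1, 0, 0], 0],
  [[-1, 0, 0], 0],
  [[-1, 0, 0], 0],
])

```text
time: 62.93
tcp_pos: [0.4556, 0.1457, 0.2642]
orientation: [0.0, 0.765, 0.644, 0.0]
wrist_force: [0.0, 0.4, -0.0]
finger_gap: 0.843
grasp_force: 0.0
```

Call:
step_arm([
  [[-1, 0, 0], 0],
  [[-1, 0, 0], 0],
  [[-1, 0, 0], 0],
  [[-1, 0, 0], 0],
  [[-1, 0, 0], 0],
])

```text
time: 63.35
tcp_pos: [0.4341, 0.0225, 0.2641]
orientation: [0.0, 0.765, 0.644, 0.0]
wrist_force: [0.1, -0.3, -0.6]
finger_gap: 0.843
grasp_force: 0.0
```

Call:
step_arm([
  [[-1, 0, 0], 0],
  [[-1, 0, 0], 0],
  [[-0.8, 0, 0], 0],
  [[0, 0, 0], 0],
  [[0, 0, 0], 0],
])

```text
time: 63.77
tcp_pos: [0.4224, -0.0461, 0.264]
orientation: [0.0, 0.766, 0.643, 0.0]
wrist_force: [0.2, 0.6, -0.5]
finger_gap: 0.844
grasp_force: 0.0
```

```bash
python3 - <<'E'
from h import *
c=cam('top'); d=cam('side')
a=cv2.resize(c['pixels'][190:300,140:400],None,fx=3,fy=3); b=cv2.resize(d['pixels'][200:400,240:400],(240,300))
b=cv2.copyMakeBorder(b,0,30,0,0,0) if 0 else cv2.resize(b,(250,330))
cv2.imwrite('pics/end.png',cv2.resize(np.hstack([a,b]),(800,260)))
E
```

```text
(no output)
```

View pics/end.png

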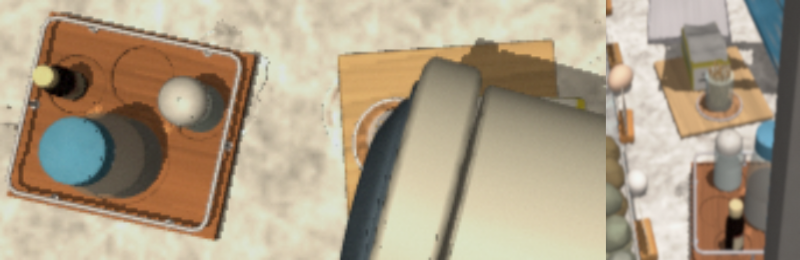

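The final view shows the carafe, shaker and bottle upright in their wells, and the toothpicks upright on the coaster with the napkins beside them. The arm is clear of everything.

```bash
python3 -c "
from station import arm
print(arm.finish_job())"
```

```text
the job is handed in; nothing more can be done
None
```

The job is done and handed in at about 64 s: the toothpicks stand centred on the coaster to within about 1 mm, the carafe, shaker and bottle are upright back in their own wells, and I never touched the napkins.

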